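# Bin the spent cells through the flap and stack the cup on the tote

## Robot

A 7-joint arm with a two-finger parallel gripper is mounted at the origin on a cart in front of the work surface, level with it; the furniture and walls round the work are solid. World frame = base frame: x ahead of the robot, y to its left, z up, the work surface at z = 0. Lengths are in m, angles in rad, forces in N, time in s.
With the tool pointing down it reaches from about 0.4 to 0.85 m from the base axis. Payload 10.4 kg.
Tool frame: the origin (TCP) lies midway between the tips of the shut fingers; the grasp point (between the pads) lies 19 mm behind it; z points along the fingers, y is the line along which they close (so a half turn about z gives the same grasp; the last joint's range is limited). The gripper opens to 87 mm and grips with 3 to 60 N. Pads are 19 mm wide; open, the fingers measure 117 mm over their backs; the gripper's body (75 mm by 190 mm) begins 51 mm behind the grasp point.
Start: joints at [-1.193, 0.332, -0.065, 1.46, 0.022, 1.35, -0.088], TCP at [0.244, 0.575, 0.223] pointing down, gripper open.
Joint ranges: [-2.6, 2.6], [-0.5, 2.12], [-1.47, 1.34], [0.16, 2.42], [-1.27, 4.41], [0.06, 2.06], [-2.6, 2.6]. Speed limits (rad/s): [2.22, 2.22, 2.79, 2.79, 3.14, 3.14, 3.14].

## Interface

Orientations are given as a unit quaternion [x, y, z, w].
In Python, from bench import sensors, eyes, order gives the robot as it stands.
- The arm moves only by the tool arm_command, never from a script. Its argument "steps" is a list of rows, each an object with "rot": the turn, a rotation vector about the world's x, y, z in degrees, a list of three; "slide": the shift along the world's x, y, z in m, a list of three; "grip": the opening, from 0 (shut) to 1 (fully open). A call has exactly 8 rows; each row shifts and turns the commanded pose from where the row before left it; what a row does not reach is not made up. A row lasts 1/8 s, in which the tool goes at most 62.5 mm and 10.7 degrees, less where a joint would pass 70% of its speed; a pose out of reach is approached as far as the arm can. A call with a gripper value outside its range is refused whole. The fingers move at their own pace and stop on an object; "newtons" is the grip in N (left out, the last holds). Time passes only in rows, so rows that do not move let the fingers close, or fill a call up. It gives the time, the measured TCP pose, the force, the opening and the grip force at its end, in the units of the state.
- sensors.read_state(): the state, without advancing time (a new reading comes with each control period).
- eyes.camera(name): name is "scene" or "top" or "wrist"; returns a dict with "pixels" (420x560x3 uint8, red, green, blue), "intrinsics" (3x3 intrinsics, pixels), "pose" (4x4, takes a point from camera to world coordinates). Camera axes: x right, y down, z forward; pixel columns grow to the right and rows downward; lengths in m; the calibration is good to about 2 mm. A picture is of the moment at which its call begins. There is no depth.
- order.close_job(): hands the job in; it is judged then, once.
Trained networks look in a picture, given as the dict that the camera call returned (one of the last four; its "shot" number tells which), for a name from the list of things; names that differ only in an ending like _2 or _b are one class to them, and where a whole thing is asked for, a point or a joint stands for the part that bears it (a point fixed in the world has none). Each returns a list of dicts, best first, with "conf" (0 to 1); they miss things now and then, are a little off and sometimes report something else, mostly with a low value. They report only what shows in the picture. A call takes as long as a camera call. They do not tell look-alikes from the thing itself.
- eyes.look_for(name, picture): "bbox" ([left, top, right, bottom] in pixels, round what is visible of it).
The state is a dict: "time": time; "joint_positions": joint angles; "joint_vel": joint speeds; "joint_torque": joint torques, N m; "ee_pos": TCP position; "eef_rot": TCP orientation; "ft_force": force on the tool from outside, world axes, zero at the start; "torque": the same for the moment, N m; "width": finger opening in m; "grip_force": force on a finger pad.
Only numpy, scipy, OpenCV 4.12 (cv2) and the standard library are available. Lean on these libraries where they do the work, as an engineer would, in place of code of your own. Each camera call takes 0.05 s, during which the arm holds its last target. There are 200 camera calls.

## Task

Gather every spent green cell from the desk into the aluminium tipping cup, then carry the cup to the yellow disposal bin, press its red flap open with the rim of the cup's lip and tip all the cells through into the bin. Then store the empty cup on the blue tote, level and centred across its two orange bars, with both bail arms swung fully in over the tote's mouth; the flap must be left shut and the other things on the desk where they are.

Things in the scene. Friction and masses are not known exactly. Their poses are not given: they have to be found in the camera images.
- cell_1: spent prismatic cell: green block 70 x 18 x 14 mm with rounded edges, black band near its -x end, 50 g. Origin: centre of its underside as first laid (its middle is 7 mm along body +z); x along its length, y across, z through its thickness. It starts flat on the desk; friction holds it on slopes up to about 30 degrees, over 35 to 40 degrees it slides. May be absent.
- cell_2: spent prismatic cell: green block 70 x 18 x 14 mm with rounded edges, black band near its -x end, 50 g. Origin: centre of its underside as first laid (its middle is 7 mm along body +z); x along its length, y across, z through its thickness. It starts flat on the desk; friction holds it on slopes up to about 30 degrees, over 35 to 40 degrees it slides. May be absent.
- cell_3: spent prismatic cell: green block 70 x 18 x 14 mm with rounded edges, black band near its -x end, 50 g. Origin: centre of its underside as first laid (its middle is 7 mm along body +z); x along its length, y across, z through its thickness. It starts flat on the desk; friction holds it on slopes up to about 30 degrees, over 35 to 40 degrees it slides. May be absent.
- cell_4: spent prismatic cell: green block 70 x 18 x 14 mm with rounded edges, black band near its -x end, 50 g. Origin: centre of its underside as first laid (its middle is 7 mm along body +z); x along its length, y across, z through its thickness. It starts flat on the desk; friction holds it on slopes up to about 30 degrees, over 35 to 40 degrees it slides. May be absent.
- cup: loose aluminium tipping cup, 250 g. Origin: centre of its underside, z up; -x to the pouring lip, +x to the grip fin. Base 90 x 86 x 4 mm. Inner floor x -45..30 at z 4, then a straight ramp rising 14 degrees to the lip at x -90, z 13.5 (no front wall). Clear inside width 80; side and back walls (x 30..34) to z 46, sides 30 mm high along the ramp. Cells go in lying crosswise (along y).
- cup_lip (a point): middle of the pouring lip's outer edge (cup frame -90, 0, 13.5 mm); axes as the cup's
- cup_fin (a point): good grip point on the cup's upright black fin (cup frame 50, 0, 86 mm). The fin is 12 mm thick in y, spans x 34..64 behind the back wall, top at z 105; close the fingers along the cup's y, from above. Axes as the cup's
- bin: disposal bin, fixed, yellow, 150 x 140 x 155 mm, black rim. Origin: centre of its underside, z up; it stands crosswise, its -x side (clear wall) roughly towards world -y. Inside 138 x 128 mm, floor at 4 mm. Top opening 130 (x) x 112 (y), centred, covered by the red flap. A black guard 108 mm wide, 4 mm thick stands along the opening's -x edge (x -67) to z 189.
- bin_port (a point): centre of the bin's top opening, 155 mm above the bin's underside; axes as the bin's
- flap (a joint): red flap in the bin's top, 126 x 108 x 4 mm, hinged along y at the opening's +x edge (bin frame x +64, z 155). 0 = shut and flush, grows to 1.0 rad as its free -x edge goes down into the bin. A spring shuts it; 0.8 rad takes about 1.5 N at 75 mm from the hinge; a cell lying on it hardly opens it
- flap_edge (a point): middle of the flap's free edge; at joint 0 at bin frame (-62, 0, 155 mm)
- tote: blue tote, fixed, 150 x 130 x 66 mm, open top, a black power brick 34 mm high lying in it. Origin: centre of its underside, z up. It carries two bail arms, one at each x end. It never moves.
- tote_seat (a point): where the centre of the cup's underside belongs: over the tote's centre, 82 mm above its underside; axes as the tote's. With the arms in, the orange bars run along y at x +-26 mm, tops at 82 mm; the cup stands across both, its x axis along the tote's x, either way round.
- bail_a (a joint): bail arm at the tote's -x end: steel bow with an orange bar 100 mm long, 12 mm thick, along y. Turns about the line along y at tote x -68, z 76 mm. Angle t puts the bar at x = -68 + 42 cos t, z = 76 + 42 sin t: 0 = fully in, level over the mouth; grows up and outward to 2.1. Stiff: stays where left (1 N at the bar).
- bail_a_grip (a point): middle of bail_a's orange bar
- bail_b (a joint): bail arm at the tote's +x end, the mirror image of bail_a: axis at x +68, angle t puts the bar at x = 68 - 42 cos t, z = 76 + 42 sin t; 0 = fully in (bar at x +26)
- bail_b_grip (a point): middle of bail_b's orange bar
Not all that is in view belongs to the job. Leave any white look-alike of the cell_2 alone.

How it is judged:
On the way, in this order (a step that is already met when the one before it is completed fails the run):
1. every spent cell lies in the cup (x of cell_1 in the frame of cup between -0.092 and 0.034 m and y of cell_1 in the frame of cup between -0.044 and 0.044 m and z of cell_1 in the frame of cup between -0.002 and 0.06 m and x of cell_2 in the frame of cup between -0.092 and 0.034 m and y of cell_2 in the frame of cup between -0.044 and 0.044 m and z of cell_2 in the frame of cup between -0.002 and 0.06 m and x of cell_3 in the frame of cup between -0.092 and 0.034 m and y of cell_3 in the frame of cup between -0.044 and 0.044 m and z of cell_3 in the frame of cup between -0.002 and 0.06 m and x of cell_4 in the frame of cup between -0.092 and 0.034 m and y of cell_4 in the frame of cup between -0.044 and 0.044 m and z of cell_4 in the frame of cup between -0.002 and 0.06 m), for 0.2 s.
2. the cup presses the flap open (value of joint flap above 0.25 rad and contact force between cup and bin above 0.2 N and distance between cup_lip and bin_port below 0.11 m), for 0.1 s.
3. every spent cell is in the bin (x of cell_1 in the frame of bin between -0.072 and 0.072 m and y of cell_1 in the frame of bin between -0.066 and 0.066 m and z of cell_1 in the frame of bin between -0.002 and 0.1 m and x of cell_2 in the frame of bin between -0.072 and 0.072 m and y of cell_2 in the frame of bin between -0.066 and 0.066 m and z of cell_2 in the frame of bin between -0.002 and 0.1 m and x of cell_3 in the frame of bin between -0.072 and 0.072 m and y of cell_3 in the frame of bin between -0.066 and 0.066 m and z of cell_3 in the frame of bin between -0.002 and 0.1 m and x of cell_4 in the frame of bin between -0.072 and 0.072 m and y of cell_4 in the frame of bin between -0.066 and 0.066 m and z of cell_4 in the frame of bin between -0.002 and 0.1 m), for 0.2 s.
At the end, for the whole second after the job is handed in: All cells in the bin, under 100 mm above its underside; flap shut (under 0.08 rad); both bail arms in (under 0.12 rad); cup at rest on both bars, level within 0.08 rad, within 22 mm of the seat point (6 mm in height), its x axis within 0.25 rad of the tote's, either way round (all of step 3 and value of joint flap below 0.08 rad and value of joint each of bail_a, bail_b below 0.12 rad and horizontal distance between cup and tote_seat below 0.022 m and z of cup in the frame of tote_seat between -0.006 and 0.006 m and angle between cup's own z axis and vertical below 0.08 rad and angle between the x axis of cup and the x axis of tote, either way round below 0.25 rad and linear speed of cup below 0.02 m/s); the robot touches nothing.
It fails at once if the flap is pushed open by something other than the cup (value of joint flap above 0.5 rad and distance between cup_lip and bin_port above 0.16 m).
Of cell_1, cell_2, cell_3, cell_4 only 2 to 4 are there at a start; the rules pass over those that are not, and their reading is None.
At some moment in a run one of cell_1, cell_2, cell_3 may be knocked a few centimetres aside while the robot is not near it.
It also fails if it takes over 210 s, if anything falls off the work surface, if the arm or the gripper's body presses on something with over 40 N, if the wrist force passes 120 N, or if a joint passes its speed limit or range.

## Working session

There is one attempt and no reset: what is moved stays moved. The work goes in short steps, Python scripts to look and compute and a tool call to move; the robot and the scene stay as the last step left them, time stands still between calls to the robot, and variables do not carry over. Pictures are saved under pics/ and viewed, at most 14 in all, crops included, and the job is handed in when it is done.

Besides the shell and the picture viewer there is one more tool, called after "Call:" as name([rows], argument=value, ...), one row to a line, values as JSON. arm_command: Moves the arm, as the interface text tells. Its arguments: {"type":"object","properties":{"steps":{"type":"array","items":{"type":"object","properties":{"rot":{"type":"array","items":{"type":"number"}},"slide":{"type":"array","items":{"type":"number"}},"grip":{"type":"number"}}}},"newtons":{"type":"number"}},"required":["steps"]}

```bash
mkdir -p pics; ls; cat > h.py <<'E'
import numpy as np, cv2
from bench import sensors, eyes, order
from scipy.spatial.transform import Rotation as R
def snap(n,f=None):
    p=eyes.camera(n)
    if f: cv2.imwrite('pics/'+f,cv2.cvtColor(p['pixels'],cv2.COLOR_RGB2BGR))
    return p
def px2w(p,u,v,z):
    K=np.array(p['intrinsics']);T=np.array(p['pose'])
    d=T[:3,:3]@np.linalg.solve(K,[u,v,1.0]);o=T[:3,3]
    return o+d*(z-o[2])/d[2]
def w2px(p,X):
    K=np.array(p['intrinsics']);T=np.array(p['pose'])
    c=T[:3,:3].T@(np.array(X)-T[:3,3]);q=K@c
    return q[:2]/q[2]
E
python3 - <<'E'
from h import *
s=sensors.read_state();print(s)
for n in('scene','top'):
    p=snap(n,n+'1.png');print(n,np.round(p['pose'],3).tolist(),np.round(p['intrinsics'],1).tolist())
    for t in('cell_1','cup','cup_fin','bin','flap','tote','bail_a'):
        print(t,[(np.round(d['bbox']).tolist(),round(d['conf'],2)) for d in eyes.look_for(t,p)])
E
```

```text
pics
{'time': 0.0, 'joint_positions': array([-1.19260188,  0.33288009, -0.06471698,  1.46093121,  0.02165879,
        1.34988182, -0.08849735]), 'joint_vel': array([ 0.00013104, -0.00034303, -0.00040776,  0.00029467, -0.00080244,
        0.00069667, -0.00126899]), 'joint_torque': array([-1.01840549e-03, -6.23243093e+01,  2.42948957e-02, -3.89906931e+01,
       -6.13171631e-02,  3.97078204e-02,  1.19198398e-04]), 'ee_pos': array([0.24371082, 0.5751172 , 0.22175369]), 'eef_rot': array([ 1.99032893e-01,  9.79992559e-01, -6.96799525e-04, -8.25479449e-05]), 'ft_force': array([-0.24306913,  0.24427943, -0.28334565]), 'torque': array([-0.06052926, -0.00439003, -0.00667816]), 'grip_force': 0.0, 'width': 0.08685414667355258}
scene [[0.673, -0.53, 0.516, 0.043], [-0.74, -0.468, 0.483, -0.418], [-0.015, -0.707, -0.707, 0.776], [0.0, 0.0, 0.0, 1.0]] [[448.2, 0.0, 285.7], [0.0, 448.2, 218.2], [0.0, 0.0, 1.0]]
cell_1 [([345.0, 334.0, 365.0, 372.0], 0.77), ([306.0, 309.0, 321.0, 340.0], 0.73), ([334.0, 217.0, 362.0, 232.0], 0.67), ([346.0, 211.0, 460.0, 331.0], 0.17)]
cup [([236.0, 226.0, 312.0, 30
[... 254 characters left out ...]
8.0, 273.0], 0.85)]
top [[0.015, -0.99, 0.141, 0.427], [-1.0, -0.014, 0.007, 0.019], [-0.005, -0.141, -0.99, 0.942], [0.0, 0.0, 0.0, 1.0]] [[404.8, 0.0, 281.4], [0.0, 404.8, 212.0], [0.0, 0.0, 1.0]]
cell_1 [([282.0, 155.0, 312.0, 167.0], 0.77), ([344.0, 260.0, 363.0, 292.0], 0.54), ([378.0, 264.0, 409.0, 285.0], 0.48)]
cup [([266.0, 217.0, 310.0, 289.0], 0.63)]
cup_fin [([271.0, 215.0, 311.0, 291.0], 0.64), ([341.0, 213.0, 417.0, 228.0], 0.24)]
bin [([158.0, 135.0, 239.0, 213.0], 0.65)]
flap [([163.0, 137.0, 227.0, 194.0], 0.72), ([341.0, 143.0, 426.0, 234.0], 0.16)]
tote [([342.0, 145.0, 428.0, 231.0], 0.95)]
bail_a [([352.0, 144.0, 430.0, 167.0], 0.83), ([338.0, 214.0, 416.0, 230.0], 0.7)]
```

```bash
python3 - <<'E'
import cv2
a=cv2.imread('pics/scene1.png');cv2.imwrite('pics/sceneC.png',cv2.resize(a[110:390,200:480],(600,600),interpolation=cv2.INTER_CUBIC))
a=cv2.imread('pics/top1.png');cv2.imwrite('pics/topC.png',cv2.resize(a[110:320,150:430],(800,600),interpolation=cv2.INTER_CUBIC))
E
```

```text
(no output)
```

View pics/sceneC.png

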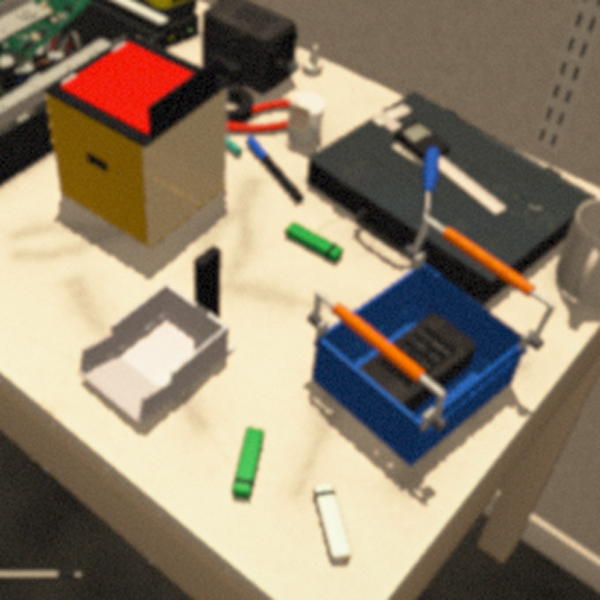

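View pics/topC.png

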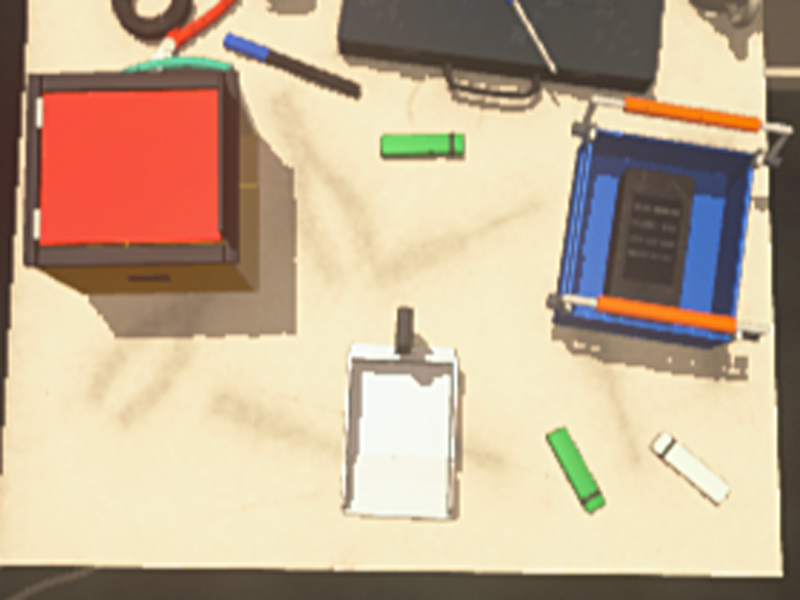

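Top crop: the green cells are at top-view (297,161) and (353,276). The white look-alike at (393,274) must be left alone. The cup is at (290,253) with its lip towards the robot, the bin at (198,172) with its guard on the -y side, and the tote at (385,188) with both bails up. I'll measure these now.

```bash
ls . /usr/share/robot* 2>/dev/null|head; cat >> h.py <<'E'
def cells(p,z=0.012,amin=60):
    im=p['pixels'];hsv=cv2.cvtColor(im,cv2.COLOR_RGB2HSV)
    m=cv2.inRange(hsv,(45,110,50),(75,255,255))
    m=cv2.morphologyEx(m,cv2.MORPH_CLOSE,np.ones((5,5)))
    out=[]
    for c in cv2.findContours(m,cv2.RETR_EXTERNAL,cv2.CHAIN_APPROX_NONE)[0]:
        a=cv2.contourArea(c)
        if a<amin: continue
        W=np.array([px2w(p,*q[0],z)[:2] for q in c],np.float32)
        (cx,cy),(w,h),ang=cv2.minAreaRect(W*1000)
        if w<h: ang+=90
        out.append((np.round([cx,cy,max(w,h),min(w,h)]),round((ang+90)%180-90,1),a,np.round(c.mean(0)[0])))
    return out
E
python3 - <<'E'
from h import *
p=snap('top')
for c in cells(p): print(c)
im=p['pixels'];hsv=cv2.cvtColor(im,cv2.COLOR_RGB2HSV)
def seg(m,z,name):
    m=cv2.morphologyEx(m,cv2.MORPH_OPEN,np.ones((3,3)))
    for c in cv2.findContours(m,cv2.RETR_EXTERNAL,cv2.CHAIN_APPROX_SIMPLE)[0]:
        if cv2.contourArea(c)<60: continue
        r=cv2.minAreaRect(c);b=cv2.boxPoints(r)
        W=np.array([px2w(p,*q,z) for q in b])
        e=[np.linalg.norm(W[i]-W[i-1]) for i in(1,2)];d=W[1]-W[0]
        print(name,np.round(W.mean(0),4),np.round(e,3),'ang',np.round(np.degrees(np.arctan2(d[1],d[0])),1),np.round(r[0]))
seg(cv2.inRange(hsv,(0,150,120),(8,255,255)),.157,'red')
seg(cv2.inRange(hsv,(9,170,150),(18,255,255)),.115,'orange')
seg(cv2.inRange(hsv,(100,140,40),(125,255,255)),.066,'blue')
# top crop pts: crop px /2.857 + (150,110)
f=lambda x,y,z:px2w(p,150+x/2.857,110+y/2.857,z)
for n,q in dict(cupBL=(346,350,.046),cupBR=(458,350,.046),lipL=(345,515,.0135),lipR=(456,519,.0135),finT=(405,308,.105),finB=(405,352,.05)).items(): print(n,np.round(f(*q),4))
E
```

```text
.:
h.py
pics
(array([ 419., -135.,   67.,   16.]), 28.7, 178.5, array([351., 274.]))
(array([683., -10.,  67.,  17.]), -87.0, 159.5, array([298., 160.]))
(array([753., 586., 235., 169.]), -83.5, 3387.0, array([ 51., 126.]))
red [0.625 0.199 0.157] [0.125 0.109] ang -88.1 [194. 168.]
red [0.7405 0.1439 0.157 ] [0.071 0.015] ang -47.8 [224. 113.]
red [0.7827 0.1512 0.157 ] [0.05  0.011] ang -33.8 [221.  93.]
orange [ 0.5322 -0.1835  0.115 ] [0.011 0.098] ang -10.0 [383. 219.]
orange [ 0.6803 -0.206   0.115 ] [0.01  0.099] ang -10.0 [392. 150.]
blue [ 0.5866 -0.2249  0.066 ] [0.089 0.023] ang -8.3 [396. 198.]
blue [ 0.6066 -0.1456  0.066 ] [0.075 0.018] ang -8.8 [359. 188.]
blue [ 0.8186 -0.0635  0.066 ] [0.014 0.067] ang -57.0 [322.  96.]
cupBL [0.5078 0.0475 0.046 ]
cupBR [ 0.509  -0.0396  0.046 ]
lipL [0.38   0.0469 0.0135]
lipR [ 0.3783 -0.0408  0.0135]
finT [0.5338 0.0031 0.105 ]
finB [0.5065 0.0017 0.05  ]
```

```bash
python3 - <<'E'
from h import *
p=snap('top');w=snap('wrist','wrist1.png');s=snap('scene')
print('wrist',np.round(w['pose'],3).tolist());print('cells w',[(c[0],c[3]) for c in cells(w)])
f=lambda x,y,z:px2w(p,150+x/2.857,110+y/2.857,z)
C=[f(556,318,.066),f(733,345,.066),f(590,128,.066),f(752,152,.066)]
for c in C: print(np.round(c,4))
print('tote c',np.mean(C,0))
def org(p):
    hsv=cv2.cvtColor(p['pixels'],cv2.COLOR_RGB2HSV);m=cv2.morphologyEx(cv2.inRange(hsv,(7,170,130),(19,255,255)),cv2.MORPH_OPEN,np.ones((3,3)))
    r=[]
    for c in cv2.findContours(m,0,2)[0]:
        if cv2.contourArea(c)>150: r.append(cv2.minAreaRect(c)[0]);print(r[-1],cv2.contourArea(c))
    return r
def ray(p,q): 
    d=np.array(p['pose'])[:3,:3]@np.linalg.solve(np.array(p['intrinsics']),[*q,1.]);return np.array(p['pose'])[:3,3],d/np.linalg.norm(d)
a=org(p);b=org(s)
for q in a:
  for r in b:
    o1,d1=ray(p,q);o2,d2=ray(s,r)
    t=np.linalg.lstsq(np.c_[d1,-d2],o2-o1,rcond=None)[0];x1=o1+t[0]*d1;x2=o2+t[1]*d2
    print(np.round(q),np.round(r),np.round((x1+x2)/2,4),'gap',round(np.linalg.norm(x1-x2),4))
E
```

```text
wrist [[0.392, 0.885, 0.253, 0.174], [0.92, -0.376, -0.109, 0.605], [-0.001, 0.275, -0.961, 0.385], [0.0, 0.0, 0.0, 1.0]]
cells w []
[ 0.5327 -0.1128  0.066 ]
[ 0.514  -0.2469  0.066 ]
[ 0.6824 -0.1404  0.066 ]
[ 0.6649 -0.266   0.066 ]
tote c [ 0.59850852 -0.19153733  0.066     ]
(382.62164306640625, 219.27027893066406) 197.0
(391.89190673828125, 149.64865112304688) 168.0
(376.0657653808594, 268.315185546875) 244.0
(427.0951843261719, 230.86038208007812) 222.5
[383. 219.] [376. 268.] [ 0.5324 -0.1831  0.1218] gap 0.0032
[383. 219.] [427. 231.] [ 0.5474 -0.2015  0.2176] gap 0.0994
[392. 150.] [376. 268.] [ 0.6463 -0.1842  0.055 ] gap 0.1201
[392. 150.] [427. 231.] [ 0.6792 -0.2053  0.1217] gap 0.0025
```

View pics/wrist1.png

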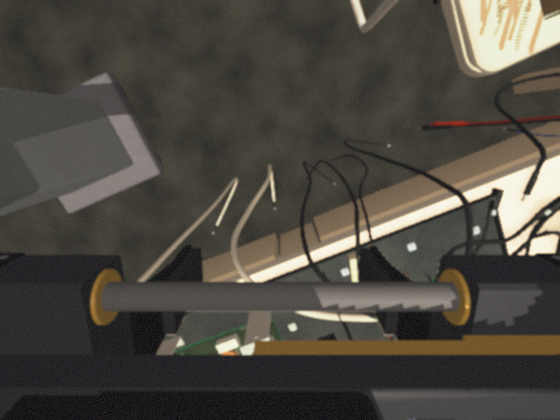

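The wrist view shows only the floor, the desk edge and a circuit board, with no cells. Both bails stand near 90–105°, with bars at (0.532,-0.183) and (0.679,-0.205). I'm going for the near cell first.

Call:
arm_command([
  {"slide":[0.0125,-0.0507,-0.005],"rot":[0,0,-9.16],"grip":0.6},
  {"slide":[0.0125,-0.0507,-0.005],"rot":[0,0,-9.16],"grip":0.6},
  {"slide":[0.0125,-0.0507,-0.005],"rot":[0,0,-9.16],"grip":0.6},
  {"slide":[0.0125,-0.0507,-0.005],"rot":[0,0,-9.16],"grip":0.6},
  {"slide":[0.0125,-0.0507,-0.005],"rot":[0,0,-9.16],"grip":0.6},
  {"slide":[0.0125,-0.0507,-0.005],"rot":[0,0,-9.16],"grip":0.6},
  {"slide":[0.0125,-0.0507,-0.005],"rot":[0,0,-9.16],"grip":0.6},
  {"slide":[0.0125,-0.0507,-0.005],"rot":[0,0,-9.16],"grip":0.6},
], newtons=20)

```text
time: 2.0
ee_pos: [0.3441, 0.1683, 0.1827]
eef_rot: [0.746, 0.666, 0.001, -0.0]
ft_force: [0.8, 0.6, 0.1]
width: 0.0522
grip_force: 0.0
```

Call:
arm_command([
  {"slide":[0.0125,-0.0507,-0.005],"rot":[0,0,-9.16],"grip":0.6},
  {"slide":[0.0125,-0.0507,-0.005],"rot":[0,0,-9.16],"grip":0.6},
  {"slide":[0.0125,-0.0507,-0.005],"rot":[0,0,-9.16],"grip":0.6},
  {"slide":[0.0125,-0.0507,-0.005],"rot":[0,0,-9.16],"grip":0.6},
  {"slide":[0.0125,-0.0507,-0.005],"rot":[0,0,-9.16],"grip":0.6},
  {"slide":[0.0125,-0.0507,-0.005],"rot":[0,0,-9.16],"grip":0.6},
  {"slide":[0,0,0],"grip":0.6},
  {"slide":[0,0,0],"grip":0.6},
])

```text
schema error: expected keys rot, slide, grip
```

```bash
cat >> h.py <<'E'
def st():
    s=sensors.read_state();q=R.from_quat(s['eef_rot']).as_matrix()
    print('t',round(s['time'],2),'tcp',np.round(s['ee_pos'],4),'ydir',round(np.degrees(np.arctan2(q[1,1],q[0,1])),1),'z',np.round(q[:,2],3),'F',np.round(s['ft_force'],1),'w',round(s['width'],4),'g',round(s['grip_force'],1),'q',np.round(s['joint_positions'],2))
E
python3 - <<'E'
from h import *
st()
w=snap('wrist','wrist2.png');print(np.round(w['pose'],3).tolist())
for c in cells(w): print(c)
for c in cells(snap('top')): print(c)
E
```

```text
t 2.0 tcp [0.3441 0.1683 0.1827] ydir -6.5 z [ 0.001  0.001 -1.   ] F [0.8 0.6 0.1] w 0.0522 g 0.0 q [-0.85 -0.21  0.24  2.11  0.05  1.23 -0.74]
[[0.993, -0.111, -0.032, 0.353], [-0.116, -0.955, -0.274, 0.244], [0.0, 0.276, -0.961, 0.346], [0.0, 0.0, 0.0, 1.0]]
(array([ 419., -135.,   67.,   16.]), 28.7, 178.5, array([351., 274.]))
(array([683., -10.,  67.,  17.]), -87.0, 161.5, array([298., 160.]))
(array([754., 586., 235., 168.]), -83.5, 3396.5, array([ 51., 126.]))
```

View pics/wrist2.png

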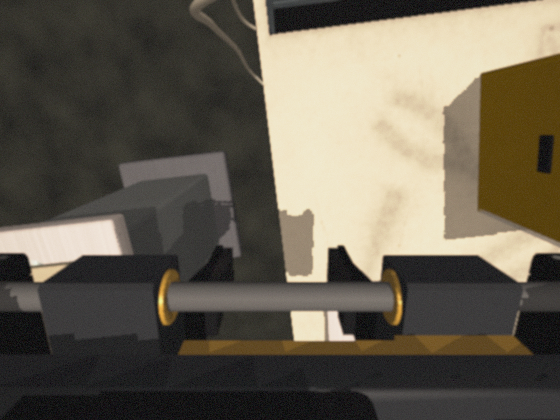

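That wrist view shows only desk and the bin's side. Every row needs all three keys, so I'll continue with them filled in.

Call:
arm_command([
  {"slide":[0.0125,-0.0507,-0.005],"rot":[0,0,-9.16],"grip":0.6},
  {"slide":[0.0125,-0.0507,-0.005],"rot":[0,0,-9.16],"grip":0.6},
  {"slide":[0.0125,-0.0507,-0.005],"rot":[0,0,-9.16],"grip":0.6},
  {"slide":[0.0125,-0.0507,-0.005],"rot":[0,0,-9.16],"grip":0.6},
  {"slide":[0.0125,-0.0507,-0.005],"rot":[0,0,-9.16],"grip":0.6},
  {"slide":[0.0125,-0.0507,-0.005],"rot":[0,0,-9.16],"grip":0.6},
  {"slide":[0,0,0],"rot":[0,0,0],"grip":0.6},
  {"slide":[0,0,0],"rot":[0,0,0],"grip":0.6},
])

```text
time: 3.1
ee_pos: [0.4189, -0.1336, 0.1525]
eef_rot: [0.968, 0.249, -0.0, -0.0]
ft_force: [0.0, 0.2, -0.7]
width: 0.0522
grip_force: 0.0
```

```bash
python3 - <<'E'
from h import *
st()
w=snap('wrist')
for c in cells(w): print(c)
for c in cells(snap('top')): print(c)
E
```

```text
t 3.1 tcp [ 0.4189 -0.1336  0.1525] ydir -61.1 z [-0.  0. -1.] F [ 0.   0.2 -0.7] w 0.0522 g 0.0 q [-0.47 -0.07  0.66  2.05  0.05  1.15 -0.89]
(array([ 422., -135.,   69.,   16.]), 28.5, 1007.5, array([283., 199.]))
(array([683., -10.,  67.,  17.]), -87.0, 159.5, array([298., 160.]))
(array([749., 586., 238., 172.]), -84.6, 3420.0, array([ 50., 126.]))
```

Candidates: green cells at top-view (351,274) and (298,160), and the white look-alike at (393,274). I take the green one at (351,274); the wrist camera confirms a 69 x 16 mm green block under the gripper.

Call:
arm_command([
  {"slide":[0.002,-0.0015,-0.05],"rot":[0,0,0],"grip":0.6},
  {"slide":[0,0,-0.05],"rot":[0,0,0],"grip":0.6},
  {"slide":[0,0,-0.03],"rot":[0,0,0],"grip":0.6},
  {"slide":[0,0,-0.018],"rot":[0,0,0],"grip":0.6},
  {"slide":[0,0,0],"rot":[0,0,0],"grip":0.6},
  {"slide":[0,0,0],"rot":[0,0,0],"grip":0.1},
  {"slide":[0,0,0],"rot":[0,0,0],"grip":0.1},
  {"slide":[0,0,0],"rot":[0,0,0],"grip":0.1},
])

```text
time: 4.2
ee_pos: [0.4213, -0.1357, 0.0052]
eef_rot: [0.969, 0.249, 0.001, 0.0]
ft_force: [-0.1, 0.1, 0.1]
width: 0.0297
grip_force: 0.0
```

Call:
arm_command([
  {"slide":[0,0,0],"rot":[0,0,0],"grip":0.1},
  {"slide":[0,0,0],"rot":[0,0,0],"grip":0.1},
  {"slide":[0,0,0.05],"rot":[0,0,0],"grip":0.1},
  {"slide":[0,0,0.05],"rot":[0,0,0],"grip":0.1},
  {"slide":[0,0,0.03],"rot":[0,0,0],"grip":0.1},
  {"slide":[0,0,0],"rot":[0,0,0],"grip":0.1},
  {"slide":[0,0,0],"rot":[0,0,0],"grip":0.1},
  {"slide":[0,0,0],"rot":[0,0,0],"grip":0.1},
])

```text
time: 5.2
ee_pos: [0.42, -0.1358, 0.1335]
eef_rot: [0.969, 0.249, -0.001, -0.0]
ft_force: [-0.3, 0.5, -0.5]
width: 0.0177
grip_force: 20.0
```

Call:
arm_command([
  {"slide":[0.0056,0.0198,0],"rot":[0,0,8.6],"grip":0.1},
  {"slide":[0.0056,0.0198,0],"rot":[0,0,8.6],"grip":0.1},
  {"slide":[0.0056,0.0198,0],"rot":[0,0,8.6],"grip":0.1},
  {"slide":[0.0056,0.0198,0],"rot":[0,0,8.6],"grip":0.1},
  {"slide":[0.0056,0.0198,0],"rot":[0,0,8.6],"grip":0.1},
  {"slide":[0.0056,0.0198,0],"rot":[0,0,8.6],"grip":0.1},
  {"slide":[0.0056,0.0198,0],"rot":[0,0,8.6],"grip":0.1},
  {"slide":[0,0,0],"rot":[0,-10,0],"grip":0.1},
])

```text
time: 6.2
ee_pos: [0.4611, 0.0034, 0.132]
eef_rot: [0.709, 0.7, 0.059, 0.063]
ft_force: [-0.6, -1.6, 0.3]
width: 0.018
grip_force: 20.0
```

Call:
arm_command([
  {"slide":[0,0,0],"rot":[0,-10,0],"grip":0.1},
  {"slide":[0,0,-0.04],"rot":[0,0,0],"grip":0.1},
  {"slide":[0,0,0],"rot":[0,0,0],"grip":0.1},
  {"slide":[0,0,0],"rot":[0,0,0],"grip":0.1},
  {"slide":[0,0,0],"rot":[0,0,0],"grip":0.1},
  {"slide":[0,0,0],"rot":[0,0,0],"grip":0.1},
  {"slide":[0,0,0],"rot":[0,0,0],"grip":0.1},
  {"slide":[0,0,0],"rot":[0,0,0],"grip":0.1},
])

```text
time: 7.2
ee_pos: [0.4601, 0.0028, 0.0946]
eef_rot: [0.702, 0.69, 0.124, 0.122]
ft_force: [0.5, -0.2, -0.3]
width: 0.0177
grip_force: 20.0
```

```bash
python3 - <<'E'
from h import *
st()
snap('scene','scene3.png');p=snap('top')
for c in cells(p): print(c)
a=cv2.imread('pics/scene3.png');cv2.imwrite('pics/scene3C.png',cv2.resize(a[170:350,180:420],(800,600),interpolation=cv2.INTER_CUBIC))
E
```

```text
t 7.2 tcp [0.4601 0.0028 0.0946] ydir -1.1 z [ 0.342 -0.    -0.94 ] F [ 0.5 -0.2 -0.3] w 0.0177 g 20.0 q [-0.68 -0.22  0.51  2.35  0.27  0.66 -0.37]
(array([683., -10.,  67.,  17.]), -87.0, 161.5, array([298., 160.]))
(array([755., 586., 235., 172.]), -83.5, 3306.5, array([ 50., 124.]))
```

View pics/scene3C.png

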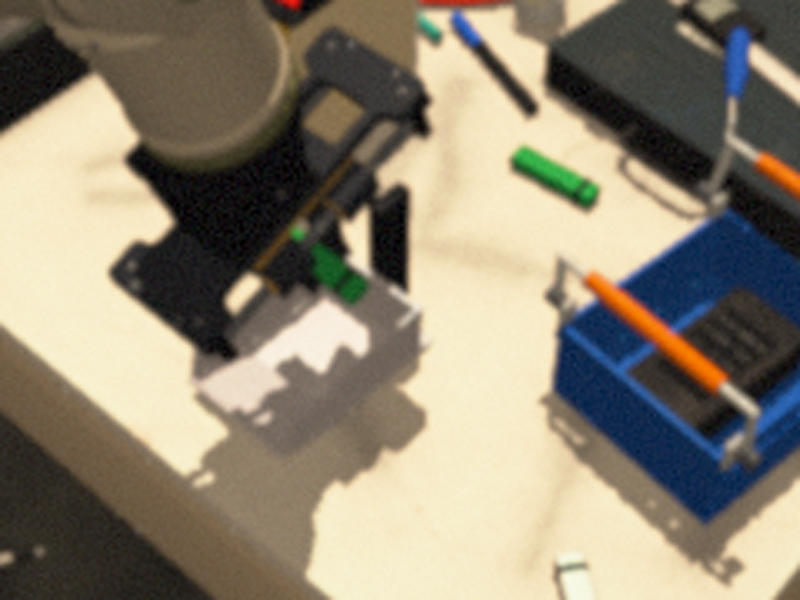

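The view shows the cell held over the cup, with the gripper body raised on the fin side. I'll lower it and release.

Call:
arm_command([
  {"slide":[0,0,-0.03],"rot":[0,0,0],"grip":0.1},
  {"slide":[0,0,-0.03],"rot":[0,0,0],"grip":0.1},
  {"slide":[0,0,-0.013],"rot":[0,0,0],"grip":0.1},
  {"slide":[0,0,0],"rot":[0,0,0],"grip":0.1},
  {"slide":[0,0,0],"rot":[0,0,0],"grip":0.1},
  {"slide":[0,0,0],"rot":[0,0,0],"grip":0.45},
  {"slide":[0,0,0],"rot":[0,0,0],"grip":0.45},
  {"slide":[0,0,0],"rot":[0,0,0],"grip":0.45},
])

```text
time: 8.3
ee_pos: [0.4602, 0.0029, 0.0219]
eef_rot: [0.702, 0.69, 0.124, 0.122]
ft_force: [-0.4, -0.1, 0.2]
width: 0.0361
grip_force: 0.0
```

Call:
arm_command([
  {"slide":[0,0,0.05],"rot":[0,0,0],"grip":0.45},
  {"slide":[0,0,0.06],"rot":[0,0,0],"grip":0.45},
  {"slide":[0,0,0.03],"rot":[0,10,0],"grip":0.45},
  {"slide":[0,0,0],"rot":[0,10,0],"grip":0.6},
  {"slide":[0.055,-0.003,0],"rot":[0,0,0],"grip":0.6},
  {"slide":[0.055,-0.004,0],"rot":[0,0,2],"grip":0.6},
  {"slide":[0.055,-0.004,0],"rot":[0,0,2],"grip":0.6},
  {"slide":[0.055,-0.002,0],"rot":[0,0,0],"grip":0.6},
])

```text
time: 9.3
ee_pos: [0.6818, -0.01, 0.161]
eef_rot: [0.688, 0.726, -0.0, -0.0]
ft_force: [0.4, -0.5, 1.0]
width: 0.0521
grip_force: 0.0
```

```bash
python3 - <<'E'
from h import *
st()
for n in ('wrist','top','scene'):
  p=snap(n,n+'4.png')
  for c in cells(p): print(n,c)
E
```

```text
t 9.3 tcp [ 0.6818 -0.01    0.161 ] ydir 3.1 z [-0. -0. -1.] F [ 0.4 -0.5  1. ] w 0.0521 g 0.0 q [-0.52  0.57  0.69  1.4  -0.37  1.3   0.24]
wrist (array([687., -10.,  68.,  16.]), -87.2, 958.5, array([285., 199.]))
wrist (array([461.,  15.,  49.,  22.]), 89.5, 962.5, array([ 56., 162.]))
top (array([752., 586., 235., 171.]), -83.5, 3348.0, array([ 52., 126.]))
scene (array([463.,  14.,  56.,  18.]), 88.0, 147.5, array([274., 272.]))
scene (array([684., -12.,  69.,  21.]), -87.1, 146.5, array([346., 223.]))
scene (array([845., 621., 201.,  84.]), 87.8, 369.0, array([220., 103.]))
scene (array([801., 810., 360., 186.]), 76.6, 1847.5, array([171.,  93.]))
```

Call:
arm_command([
  {"slide":[0.0035,0,-0.05],"rot":[0,0,0],"grip":0.6},
  {"slide":[0,0,-0.05],"rot":[0,0,0],"grip":0.6},
  {"slide":[0,0,-0.035],"rot":[0,0,0],"grip":0.6},
  {"slide":[0,0,-0.021],"rot":[0,0,0],"grip":0.6},
  {"slide":[0,0,0],"rot":[0,0,0],"grip":0.6},
  {"slide":[0,0,0],"rot":[0,0,0],"grip":0.1},
  {"slide":[0,0,0],"rot":[0,0,0],"grip":0.1},
  {"slide":[0,0,0],"rot":[0,0,0],"grip":0.1},
])

```text
time: 10.45
ee_pos: [0.6841, -0.0102, 0.0065]
eef_rot: [0.688, 0.725, 0.001, 0.0]
ft_force: [0.2, 0.5, 0.5]
width: 0.0299
grip_force: 0.0
```

Call:
arm_command([
  {"slide":[0,0,0],"rot":[0,0,0],"grip":0.1},
  {"slide":[0,0,0],"rot":[0,0,0],"grip":0.1},
  {"slide":[0,0,0.05],"rot":[0,0,0],"grip":0.1},
  {"slide":[0,0,0.055],"rot":[0,0,0],"grip":0.1},
  {"slide":[0,0,0.055],"rot":[0,0,0],"grip":0.1},
  {"slide":[-0.054,0.003,0],"rot":[0,0,-2],"grip":0.1},
  {"slide":[-0.054,0.003,0],"rot":[0,0,-2],"grip":0.1},
  {"slide":[-0.054,0.003,0],"rot":[0,0,0],"grip":0.1},
])

```text
time: 11.45
ee_pos: [0.5198, -0.0012, 0.1652]
eef_rot: [0.713, 0.701, -0.0, -0.0]
ft_force: [0.2, 0.1, 1.5]
width: 0.0181
grip_force: 20.0
```

Call:
arm_command([
  {"slide":[-0.054,0.004,0],"rot":[0,0,0],"grip":0.1},
  {"slide":[-0.055,0,0],"rot":[0,-4,0],"grip":0.1},
  {"slide":[0,0,-0.03],"rot":[0,-4,0],"grip":0.1},
  {"slide":[0,0,-0.03],"rot":[0,0,0],"grip":0.1},
  {"slide":[0,0,0],"rot":[0,0,0],"grip":0.1},
  {"slide":[0,0,0],"rot":[0,0,0],"grip":0.1},
  {"slide":[0,0,0],"rot":[0,0,0],"grip":0.1},
  {"slide":[0,0,0],"rot":[0,0,0],"grip":0.1},
])

```text
time: 12.45
ee_pos: [0.427, 0.003, 0.107]
eef_rot: [0.713, 0.699, 0.041, 0.04]
ft_force: [0.8, -0.4, -0.7]
width: 0.0176
grip_force: 20.0
```

```bash
python3 - <<'E'
from h import *
st()
for n in ('top','scene'):
  p=snap(n,n+'5.png')
  for c in cells(p): print(n,c)
a=cv2.imread('pics/scene5.png');cv2.imwrite('pics/scene5C.png',cv2.resize(a[120:360,160:480],(800,600),interpolation=cv2.INTER_CUBIC))
E
```

```text
t 12.45 tcp [0.427 0.003 0.107] ydir -1.1 z [ 0.114  0.    -0.993] F [ 0.8 -0.4 -0.7] w 0.0176 g 20.0 q [-0.91 -0.18  0.75  2.22  0.17  0.95 -0.28]
top (array([753., 586., 235., 168.]), -83.5, 3345.0, array([ 51., 126.]))
scene (array([473.,  31.,  91.,  35.]), 59.1, 282.0, array([272., 265.]))
```

Call:
arm_command([
  {"slide":[-0.013,0,0],"rot":[0,-1.5,0],"grip":0.1},
  {"slide":[0,0,-0.04],"rot":[0,0,0],"grip":0.1},
  {"slide":[0,0,-0.03],"rot":[0,0,0],"grip":0.1},
  {"slide":[0,0,-0.016],"rot":[0,0,0],"grip":0.1},
  {"slide":[0,0,0],"rot":[0,0,0],"grip":0.1},
  {"slide":[0,0,0],"rot":[0,0,0],"grip":0.4},
  {"slide":[0,0,0],"rot":[0,0,0],"grip":0.4},
  {"slide":[0,0,0],"rot":[0,0,0],"grip":0.4},
])

```text
time: 13.55
ee_pos: [0.4139, 0.0031, 0.0209]
eef_rot: [0.712, 0.698, 0.051, 0.049]
ft_force: [-0.2, -0.2, 0.3]
width: 0.0331
grip_force: 0.0
```

Call:
arm_command([
  {"slide":[0,0,0.03],"rot":[0,0,0],"grip":0.4},
  {"slide":[0,0,0.06],"rot":[0,0,0],"grip":0.4},
  {"slide":[0,0,0.06],"rot":[0,4,0],"grip":0.0},
  {"slide":[0,-0.05,0],"rot":[0,4,0],"grip":0.0},
  {"slide":[0,-0.05,0],"rot":[0,0,0],"grip":0.0},
  {"slide":[0,-0.05,0],"rot":[0,0,0],"grip":0.0},
  {"slide":[0,0,0],"rot":[0,0,0],"grip":0.0},
  {"slide":[0,0,0],"rot":[0,0,0],"grip":0.0},
])

```text
time: 14.55
ee_pos: [0.4135, -0.1466, 0.1705]
eef_rot: [0.714, 0.7, 0.0, -0.0]
ft_force: [-0.4, 0.7, 0.6]
width: 0.0003
grip_force: 0.0
```

```bash
python3 - <<'E'
from h import *
st()
for n in ('top','scene','wrist'):
  p=snap(n,n+'6.png')
  for c in cells(p): print(n,c)
a=cv2.imread('pics/top6.png');cv2.imwrite('pics/top6C.png',cv2.resize(a[80:320,140:440],(750,600),interpolation=cv2.INTER_CUBIC))
E
```

```text
t 14.55 tcp [ 0.4135 -0.1466  0.1705] ydir -1.1 z [ 0.     0.001 -1.   ] F [-0.4  0.7  0.6] w 0.0003 g 0.0 q [-0.89 -0.21  1.05  2.04  0.19  1.21  0.06]
top (array([414.,   2.,  68.,  16.]), -89.6, 177.5, array([291., 275.]))
top (array([460.,   3.,  66.,  14.]), -89.2, 160.5, array([290., 255.]))
top (array([752., 586., 235., 171.]), -83.5, 3332.0, array([ 51., 127.]))
scene (array([420.,  13.,  56.,  17.]), 87.2, 147.0, array([260., 284.]))
wrist (array([462.,   2.,  61.,  17.]), 89.4, 1309.5, array([330.,  37.]))
wrist (array([416.,   3.,  62.,  17.]), 88.5, 1343.0, array([280.,  38.]))
```

View pics/top6C.png

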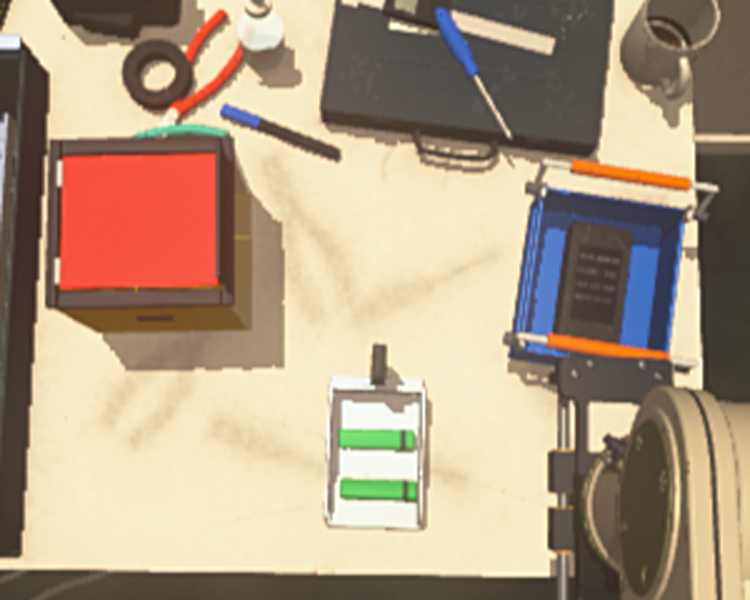

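Both cells lie crosswise in the cup, at crop (378,438) and (378,490). Next I'll swing the near bail in.

Call:
arm_command([
  {"slide":[0.04,-0.015,0],"rot":[0,0,-4],"grip":0.0},
  {"slide":[0.041,-0.015,0],"rot":[0,0,-4],"grip":0.0},
  {"slide":[0,0,-0.035],"rot":[0,0,0],"grip":0.0},
  {"slide":[0,0,-0.033],"rot":[0,0,0],"grip":0.0},
  {"slide":[0.012,-0.002,0],"rot":[0,0,0],"grip":0.0},
  {"slide":[0.012,-0.002,0],"rot":[0,0,0],"grip":0.0},
  {"slide":[0.012,-0.002,0],"rot":[0,0,0],"grip":0.0},
  {"slide":[0.012,-0.002,0],"rot":[0,0,0],"grip":0.0},
])

```text
time: 15.7
ee_pos: [0.5128, -0.1729, 0.1017]
eef_rot: [0.748, 0.663, -0.002, -0.01]
ft_force: [-0.1, 0.7, 0.8]
width: 0.0007
grip_force: 0.0
```

Call:
arm_command([
  {"slide":[0,0,0],"rot":[0,0,0],"grip":0.0},
  {"slide":[-0.005,0,0.03],"rot":[0,0,0],"grip":0.0},
  {"slide":[0,0,0.03],"rot":[0,0,0],"grip":0.0},
  {"slide":[0.034,-0.005,0],"rot":[0,0,0],"grip":0.0},
  {"slide":[0,0,0],"rot":[0,0,0],"grip":0.0},
  {"slide":[0,0,0],"rot":[0,0,0],"grip":0.0},
  {"slide":[0,0,0],"rot":[0,0,0],"grip":0.0},
  {"slide":[0,0,0],"rot":[0,0,0],"grip":0.0},
])

```text
time: 16.7
ee_pos: [0.5398, -0.1778, 0.1608]
eef_rot: [0.749, 0.663, -0.002, -0.011]
ft_force: [0.3, 0.2, 0.6]
width: 0.0005
grip_force: 0.0
```

```bash
python3 - <<'E'
from h import *
st()
snap('scene','scene7.png')
a=cv2.imread('pics/scene7.png');cv2.imwrite('pics/scene7C.png',cv2.resize(a[150:350,290:490],(600,600),interpolation=cv2.INTER_CUBIC))
E
```

```text
t 16.7 tcp [ 0.5398 -0.1778  0.1608] ydir -7.0 z [-0.018  0.014 -1.   ] F [0.3 0.2 0.6] w 0.0005 g 0.0 q [-0.61  0.44  1.1   1.72 -0.41  1.26  0.46]
```

View pics/scene7C.png

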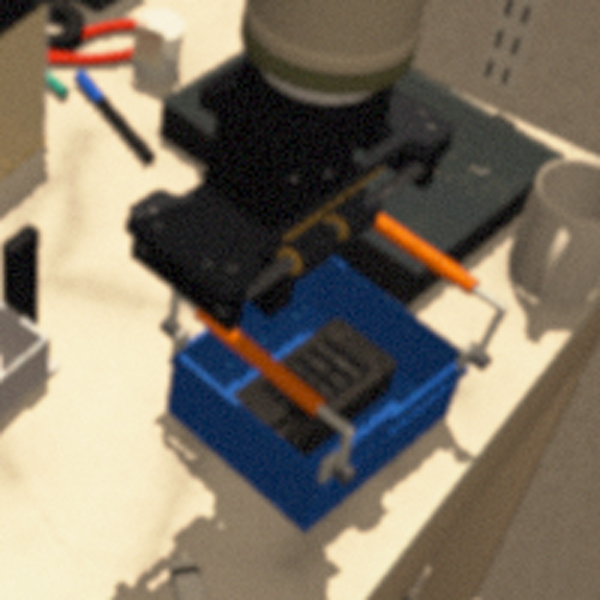

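The moves lagged, so the bar hardly moved. I'll back off and push again with slower rows.

Call:
arm_command([
  {"slide":[-0.02,0.003,0],"rot":[1,1,0],"grip":0.0},
  {"slide":[-0.02,0.003,0],"rot":[0,0,0],"grip":0.0},
  {"slide":[-0.005,0,-0.015],"rot":[0,0,0],"grip":0.0},
  {"slide":[0,0,-0.025],"rot":[0,0,0],"grip":0.0},
  {"slide":[0,0,-0.02],"rot":[0,0,0],"grip":0.0},
  {"slide":[0,0,0],"rot":[0,0,0],"grip":0.0},
  {"slide":[0.008,-0.001,0],"rot":[0,0,0],"grip":0.0},
  {"slide":[0.008,-0.001,0],"rot":[0,0,0],"grip":0.0},
])

```text
time: 17.75
ee_pos: [0.5125, -0.174, 0.1015]
eef_rot: [0.748, 0.663, -0.003, -0.023]
ft_force: [0.3, 0.3, 0.2]
width: 0.0006
grip_force: 0.0
```

Call:
arm_command([
  {"slide":[0.008,-0.001,0],"rot":[0,0,0],"grip":0.0},
  {"slide":[0.008,-0.001,0],"rot":[0,0,0],"grip":0.0},
  {"slide":[0.008,-0.001,0],"rot":[0,0,0],"grip":0.0},
  {"slide":[0.008,-0.001,0],"rot":[0,0,0],"grip":0.0},
  {"slide":[0,0,0],"rot":[0,0,0],"grip":0.0},
  {"slide":[0,0,0],"rot":[0,0,0],"grip":0.0},
  {"slide":[0,0,0],"rot":[0,0,0],"grip":0.0},
  {"slide":[0,0,0],"rot":[0,0,0],"grip":0.0},
])

```text
time: 18.75
ee_pos: [0.5432, -0.1778, 0.1009]
eef_rot: [0.748, 0.663, -0.003, -0.023]
ft_force: [-1.4, -0.2, 0.4]
width: 0.0003
grip_force: 0.0
```

```bash
cat >>h.py <<'E'
def _org(p):
    hsv=cv2.cvtColor(p['pixels'],cv2.COLOR_RGB2HSV);m=cv2.morphologyEx(cv2.inRange(hsv,(7,170,130),(19,255,255)),cv2.MORPH_OPEN,np.ones((3,3)))
    return [(np.round(cv2.minAreaRect(c)[0],1),cv2.contourArea(c)) for c in cv2.findContours(m,0,2)[0] if cv2.contourArea(c)>40]
E
python3 - <<'E'
from h import *
st();print('top',_org(snap('top')));print('scene',_org(snap('scene')))
E
```

```text
t 18.75 tcp [ 0.5432 -0.1778  0.1009] ydir -6.9 z [-0.035  0.031 -0.999] F [-1.4 -0.2  0.4] w 0.0003 g 0.0 q [-0.53  0.53  1.02  1.75 -0.5   1.19  0.52]Traceback (most recent call last):
  File "<stdin>", line 2, in <module>
NameError: name '_org' is not defined
```

Call:
arm_command([
  {"slide":[-0.004,0,0.02],"rot":[0,0,0],"grip":0.0},
  {"slide":[0,0,0.025],"rot":[-1,-1,0],"grip":0.0},
  {"slide":[0.008,-0.002,0.01],"rot":[-1,-1,0],"grip":0.0},
  {"slide":[0.012,-0.002,0],"rot":[0,0,0],"grip":0.0},
  {"slide":[0.012,-0.002,0],"rot":[0,0,0],"grip":0.0},
  {"slide":[0.004,0,0],"rot":[0,0,0],"grip":0.0},
  {"slide":[0,0,0],"rot":[0,0,0],"grip":0.0},
  {"slide":[0,0,0],"rot":[0,0,0],"grip":0.0},
])

```text
time: 19.75
ee_pos: [0.5748, -0.1842, 0.1555]
eef_rot: [0.749, 0.663, -0.002, 0.001]
ft_force: [0.1, -0.6, 0.4]
width: 0.0005
grip_force: 0.0
```

```bash
sed -i 's/_org/orgs/' h.py
python3 - <<'E'
from h import *
st();print('top',orgs(snap('top')));p=snap('scene','scene8.png');print('scene',orgs(p))
# predicted bar midpoint pixel as function of t for hinge A
for t in (90,75,60,45,30,0):
    c=np.array([.6,-.192]);x=-.068+.042*np.cos(np.radians(t));X=np.r_[c+x*np.array([.986,-.165]),.076+.042*np.sin(np.radians(t))]
    print(t,np.round(X,3),np.round(w2px(p,X)))
E
```

```text
t 19.75 tcp [ 0.5748 -0.1842  0.1555] ydir -7.0 z [-0.001 -0.004 -1.   ] F [ 0.1 -0.6  0.4] w 0.0005 g 0.0 q [-0.56  0.51  1.05  1.65 -0.46  1.25  0.47]
top [(array([366.9, 205. ]), 61.5), (array([376.5, 147.1]), 58.0)]
scene [(array([384.9, 264.6]), 163.0), (array([431.5, 233.8]), 172.0)]
90 [ 0.533 -0.181  0.118] [374. 269.]
75 [ 0.544 -0.183  0.117] [378. 267.]
60 [ 0.554 -0.184  0.112] [382. 265.]
45 [ 0.562 -0.186  0.106] [384. 265.]
30 [ 0.569 -0.187  0.097] [386. 266.]
0 [ 0.574 -0.188  0.076] [386. 272.]
```

Call:
arm_command([
  {"slide":[-0.01,0.001,0],"rot":[0,0,0],"grip":0.0},
  {"slide":[0,0,-0.02],"rot":[0,0,0],"grip":0.0},
  {"slide":[0,0,-0.02],"rot":[0,0,0],"grip":0.0},
  {"slide":[0,0,-0.01],"rot":[0,0,0],"grip":0.0},
  {"slide":[0.003,0,-0.01],"rot":[0,0,0],"grip":0.0},
  {"slide":[0,0,-0.008],"rot":[0,0,0],"grip":0.0},
  {"slide":[0,0,-0.004],"rot":[0,0,0],"grip":0.0},
  {"slide":[0,0,0],"rot":[0,0,0],"grip":0.0},
])

```text
time: 20.85
ee_pos: [0.5674, -0.1825, 0.0823]
eef_rot: [0.749, 0.663, -0.002, 0.001]
ft_force: [0.0, 0.5, -0.4]
width: 0.0005
grip_force: 0.0
```

```bash
python3 - <<'E'
from h import *
st();print('scene',orgs(snap('scene')))
E
```

```text
t 20.85 tcp [ 0.5674 -0.1825  0.0823] ydir -7.0 z [-0.002 -0.004 -1.   ] F [ 0.   0.5 -0.4] w 0.0005 g 0.0 q [-0.52  0.57  0.99  1.74 -0.52  1.12  0.52]
scene [(array([398.9, 278.6]), 55.0), (array([439.5, 239.3]), 76.0)]
```

Call:
arm_command([
  {"slide":[0,0,0.04],"rot":[0,0,0],"grip":0.0},
  {"slide":[0,0,0.042],"rot":[0,0,0],"grip":0.0},
  {"slide":[0.0306,-0.0056,0],"rot":[0,0,0],"grip":0.0},
  {"slide":[0.0306,-0.0056,0],"rot":[0,0,0],"grip":0.0},
  {"slide":[0.0306,-0.0056,0],"rot":[0,0,0],"grip":0.0},
  {"slide":[0.0306,-0.0056,0],"rot":[0,0,0],"grip":0.0},
  {"slide":[0.0306,-0.0056,0],"rot":[0,0,0],"grip":0.0},
  {"slide":[0,0,0],"rot":[0,0,0],"grip":0.0},
])

```text
time: 21.9
ee_pos: [0.7214, -0.2112, 0.1635]
eef_rot: [0.749, 0.663, -0.003, 0.001]
ft_force: [-1.2, -0.2, -0.2]
width: 0.0005
grip_force: 0.0
```

```bash
python3 - <<'E'
from h import *
st();p=snap('scene','scene9.png');print('scene',orgs(p));q=snap('top');print('top',orgs(q))
for t in (0,8,15): 
    c=np.array([.6,-.192]);x=-.068+.042*np.cos(np.radians(t));X=np.r_[c+x*np.array([.986,-.165]),.076+.042*np.sin(np.radians(t))]
    print(t,np.round(X,3),np.round(w2px(p,X),1),np.round(w2px(q,X),1))
E
```

```text
t 21.9 tcp [ 0.7214 -0.2112  0.1635] ydir -7.0 z [-0.003 -0.004 -1.   ] F [-1.2 -0.2 -0.2] w 0.0005 g 0.0 q [-0.27  0.81  0.92  1.16 -0.62  1.44  0.44]
scene [(array([388.8, 269.7]), 190.0), (array([427.2, 230.6]), 168.0)]
top []
0 [ 0.574 -0.188  0.076] [386.4 271.8] [379.8 202.2]
8 [ 0.574 -0.188  0.082] [386.7 270. ] [380.4 201.9]
15 [ 0.573 -0.187  0.087] [386.7 268.7] [380.9 202. ]
```

Call:
arm_command([
  {"slide":[0,0,-0.03],"rot":[0,0,0],"grip":0.0},
  {"slide":[0,0,-0.032],"rot":[0,0,0],"grip":0.0},
  {"slide":[-0.0104,0.0018,0],"rot":[0,0,0],"grip":0.0},
  {"slide":[-0.0104,0.0018,0],"rot":[0,0,0],"grip":0.0},
  {"slide":[-0.0104,0.0018,0],"rot":[0,0,0],"grip":0.0},
  {"slide":[-0.0104,0.0018,0],"rot":[0,0,0],"grip":0.0},
  {"slide":[-0.0104,0.0018,0],"rot":[0,0,0],"grip":0.0},
  {"slide":[-0.0104,0.0018,0],"rot":[0,0,0],"grip":0.0},
])

```text
time: 23.0
ee_pos: [0.6582, -0.1998, 0.1038]
eef_rot: [0.749, 0.663, -0.001, 0.002]
ft_force: [2.6, 0.2, -0.4]
width: 0.0006
grip_force: 1.3
```

Call:
arm_command([
  {"slide":[0,0,0],"rot":[0,0,0],"grip":0.0},
  {"slide":[0,0,0],"rot":[0,0,0],"grip":0.0},
  {"slide":[0.004,0,0.03],"rot":[0,0,0],"grip":0.0},
  {"slide":[0,0,0.025],"rot":[0,0,0],"grip":0.0},
  {"slide":[-0.012,0.002,0],"rot":[0,0,0],"grip":0.0},
  {"slide":[-0.012,0.002,0],"rot":[0,0,0],"grip":0.0},
  {"slide":[0,0,0],"rot":[0,0,0],"grip":0.0},
  {"slide":[0,0,0],"rot":[0,0,0],"grip":0.0},
])

```text
time: 24.0
ee_pos: [0.6393, -0.196, 0.1588]
eef_rot: [0.749, 0.663, -0.002, 0.002]
ft_force: [-0.8, -0.8, -0.1]
width: 0.0005
grip_force: 0.0
```

```bash
python3 - <<'E'
from h import *
st();p=snap('scene','scene10.png');print('scene',orgs(p));q=snap('top');print('top',orgs(q))
for t in (90,60,45,30,0): 
    c=np.array([.6,-.192]);x=.068-.042*np.cos(np.radians(t));X=np.r_[c+x*np.array([.986,-.165]),.076+.042*np.sin(np.radians(t))]
    print(t,np.round(X,3),np.round(w2px(p,X),1),np.round(w2px(q,X),1))
a=cv2.imread('pics/scene10.png');cv2.imwrite('pics/scene10C.png',cv2.resize(a[150:350,290:490],(600,600),interpolation=cv2.INTER_CUBIC))
E
```

```text
t 24.0 tcp [ 0.6393 -0.196   0.1588] ydir -6.9 z [-0.    -0.004 -1.   ] F [-0.8 -0.8 -0.1] w 0.0005 g 0.0 q [-0.43  0.65  0.99  1.46 -0.54  1.33  0.48]
scene [(array([388.6, 269.9]), 174.0), (array([413. , 244.4]), 169.0)]
top []
90 [ 0.667 -0.203  0.118] [422.  235.1] [391.  155.3]
60 [ 0.646 -0.2    0.112] [414.5 242. ] [388.9 165.6]
45 [ 0.638 -0.198  0.106] [411.  246.3] [387.5 170.4]
30 [ 0.631 -0.197  0.097] [407.9 250.8] [386.  174.4]
0 [ 0.626 -0.196  0.076] [404.2 258.9] [383.2 179.1]
```

View pics/scene10C.png

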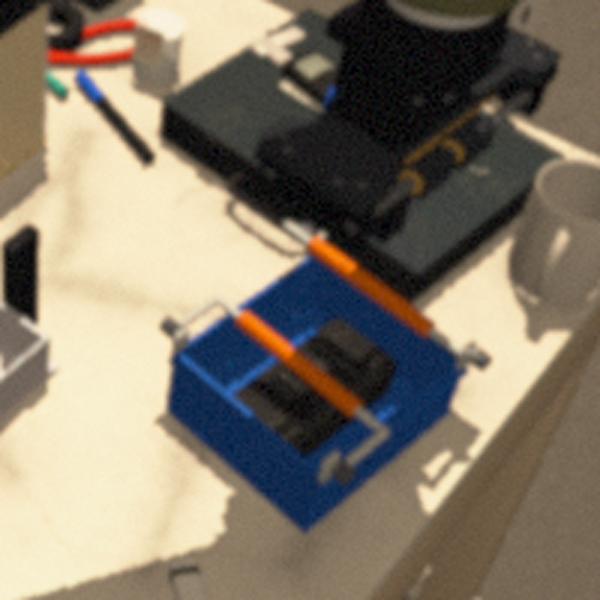

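Near bail is level at crop (300,365) and the far one is half in. I'll press the far one down.

Call:
arm_command([
  {"slide":[-0.001,0,-0.03],"rot":[0,0,0],"grip":0.0},
  {"slide":[0,0,-0.015],"rot":[0,0,0],"grip":0.0},
  {"slide":[0,0,-0.012],"rot":[0,0,0],"grip":0.0},
  {"slide":[-0.003,0,-0.01],"rot":[0,0,0],"grip":0.0},
  {"slide":[0,0,-0.007],"rot":[0,0,0],"grip":0.0},
  {"slide":[0,0,-0.003],"rot":[0,0,0],"grip":0.0},
  {"slide":[0,0,0],"rot":[0,0,0],"grip":0.0},
  {"slide":[0,0,0],"rot":[0,0,0],"grip":0.0},
])

```text
time: 25.1
ee_pos: [0.6351, -0.1961, 0.0823]
eef_rot: [0.749, 0.663, -0.001, 0.002]
ft_force: [-2.6, 1.4, 4.4]
width: 0.0007
grip_force: 2.4
```

Call:
arm_command([
  {"slide":[0,0,0.02],"rot":[0,0,0],"grip":0.0},
  {"slide":[0,0,0],"rot":[0,0,0],"grip":0.0},
  {"slide":[-0.03,0.006,0],"rot":[0,0,0],"grip":0.0},
  {"slide":[-0.032,0.006,0],"rot":[0,0,0],"grip":0.0},
  {"slide":[0,0,-0.012],"rot":[0,0,0],"grip":0.0},
  {"slide":[0,0,-0.008],"rot":[0,0,0],"grip":0.0},
  {"slide":[0,0,-0.002],"rot":[0,0,0],"grip":0.0},
  {"slide":[0,0,0],"rot":[0,0,0],"grip":0.0},
])

```text
time: 26.1
ee_pos: [0.5737, -0.1837, 0.0816]
eef_rot: [0.748, 0.663, -0.001, 0.001]
ft_force: [-11.7, 8.0, 28.1]
width: 0.0002
grip_force: 13.5
```

Call:
arm_command([
  {"slide":[0,0,0.04],"rot":[0,0,0],"grip":0.0},
  {"slide":[0,0,0.05],"rot":[0,0,0],"grip":0.0},
  {"slide":[-0.01,0.04,0.05],"rot":[0,0,0],"grip":0.5},
  {"slide":[-0.01,0.05,0],"rot":[0,0,-10],"grip":0.5},
  {"slide":[-0.01,0.05,0],"rot":[0,0,-10],"grip":0.5},
  {"slide":[0,0.03,0],"rot":[0,0,-10],"grip":0.5},
  {"slide":[0,0,0],"rot":[0,0,-10],"grip":0.5},
  {"slide":[0,0,0],"rot":[0,0,-10],"grip":0.5},
])

```text
time: 27.1
ee_pos: [0.5441, -0.0147, 0.2181]
eef_rot: [0.959, 0.282, -0.002, 0.002]
ft_force: [0.7, -0.3, 1.0]
width: 0.0425
grip_force: 0.0
```

```bash
python3 - <<'E'
from h import *
st();p=snap('scene');print('scene',orgs(p));q=snap('top');print('top',orgs(q))
for sg in (-1,1):
  for t in (0,8): 
    c=np.array([.6,-.192]);x=sg*(.068-.042*np.cos(np.radians(t)));X=np.r_[c+x*np.array([.986,-.165]),.076+.042*np.sin(np.radians(t))]
    print(t,np.round(X,3),np.round(w2px(p,X),1),np.round(w2px(q,X),1))
for c in cells(q): print(c)
E
```

```text
t 27.1 tcp [ 0.5441 -0.0147  0.2181] ydir -57.2 z [-0.003 -0.004 -1.   ] F [ 0.7 -0.3  1. ] w 0.0425 g 0.0 q [-1.12  0.36  1.31  1.73 -0.36  1.33 -0.73]
scene [(array([389.1, 270.3]), 242.5), (array([406.3, 257.5]), 216.0)]
top [(array([384.6, 202.3]), 156.5), (array([389. , 179.3]), 136.0)]
0 [ 0.574 -0.188  0.076] [386.4 271.8] [379.8 202.2]
8 [ 0.574 -0.188  0.082] [386.7 270. ] [380.4 201.9]
0 [ 0.626 -0.196  0.076] [404.2 258.9] [383.2 179.1]
8 [ 0.626 -0.196  0.082] [404.8 257. ] [383.9 178.3]
(array([753., 586., 235., 169.]), -83.5, 3264.5, array([ 51., 126.]))
```

Call:
arm_command([
  {"slide":[-0.008,0.006,0],"rot":[0,0,-8.3],"grip":0.5},
  {"slide":[-0.008,0.006,0],"rot":[0,0,-8.3],"grip":0.5},
  {"slide":[-0.008,0.006,0],"rot":[0,0,-8.3],"grip":0.5},
  {"slide":[0,0,0],"rot":[0,0,-8.3],"grip":0.5},
  {"slide":[0,0,0],"rot":[0,0,0],"grip":0.5},
  {"slide":[0,0,0],"rot":[0,0,0],"grip":0.5},
  {"slide":[0,0,0],"rot":[0,0,0],"grip":0.5},
  {"slide":[0,0,0],"rot":[0,0,0],"grip":0.5},
])

```text
time: 28.2
ee_pos: [0.5192, 0.0024, 0.218]
eef_rot: [1.0, -0.001, -0.002, 0.0]
ft_force: [0.2, 0.7, -0.3]
width: 0.0435
grip_force: 0.0
```

```bash
python3 - <<'E'
from h import *
st();q=snap('top')
B=[px2w(q,*b[0],.081) for b in orgs(q)];print('bars',np.round(B,4),np.mean(B,0))
w=snap('wrist','wrist11.png');print([(np.round(d['bbox']),d['conf']) for d in eyes.look_for('cup_fin',w)]);print(np.round(w2px(w,[.505,.003,.105])),np.round(w2px(w,[.535,.003,.105])))
E
```

```text
t 28.2 tcp [0.5192 0.0024 0.218 ] ydir -90.1 z [-0.004 -0.001 -1.   ] F [ 0.2  0.7 -0.3] w 0.0435 g 0.0 q [-1.24  0.24  1.32  1.79 -0.24  1.31 -1.43]
bars [[ 0.575  -0.1894  0.081 ]
 [ 0.626  -0.1969  0.081 ]] [ 0.60050375 -0.19318491  0.081     ]
[(array([237., 173., 319., 283.]), 0.61)]
[279. 224.] [279. 191.]
```

View pics/wrist11.png

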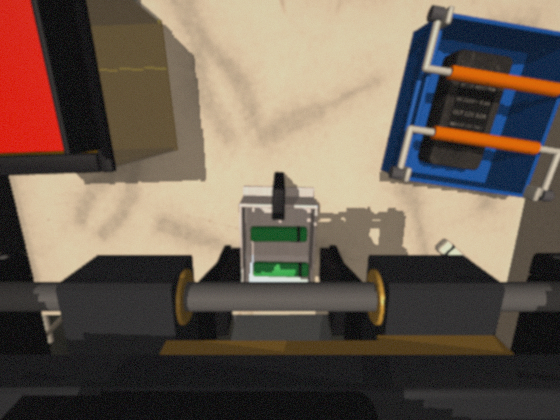

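The view shows the fin centred between the fingers at (279,195) and both cells in the cup. I'll descend and grip.

Call:
arm_command([
  {"slide":[0.001,0.0005,-0.04],"rot":[0,0,0],"grip":0.5},
  {"slide":[0,0,-0.04],"rot":[0,0,0],"grip":0.5},
  {"slide":[0,0,-0.04],"rot":[0,0,0],"grip":0.5},
  {"slide":[0,0,-0.031],"rot":[0,0,0],"grip":0.5},
  {"slide":[0,0,0],"rot":[0,0,0],"grip":0.5},
  {"slide":[0,0,0],"rot":[0,0,0],"grip":0.05},
  {"slide":[0,0,0],"rot":[0,0,0],"grip":0.05},
  {"slide":[0,0,0],"rot":[0,0,0],"grip":0.05},
], newtons=60)

```text
time: 29.35
ee_pos: [0.5207, 0.0033, 0.0678]
eef_rot: [1.0, -0.001, -0.002, -0.0]
ft_force: [0.0, -0.0, 0.7]
width: 0.0213
grip_force: 0.0
```

Call:
arm_command([
  {"slide":[0,0,0],"rot":[0,0,0],"grip":0.05},
  {"slide":[0,0,0],"rot":[0,0,0],"grip":0.05},
  {"slide":[0,0,0],"rot":[0,0,0],"grip":0.05},
  {"slide":[0,0,0.01],"rot":[0,0,0],"grip":0.05},
  {"slide":[0,0,0.02],"rot":[0,0,0],"grip":0.05},
  {"slide":[0,0,0.02],"rot":[0,0,0],"grip":0.05},
  {"slide":[0,0,0],"rot":[0,0,0],"grip":0.05},
  {"slide":[0,0,0],"rot":[0,0,0],"grip":0.05},
])

```text
time: 30.35
ee_pos: [0.52, 0.0034, 0.1169]
eef_rot: [1.0, -0.001, -0.002, -0.0]
ft_force: [-0.2, 1.1, -4.3]
width: 0.0113
grip_force: 59.9
```

```bash
python3 - <<'E'
from h import *
st();snap('scene','scene12.png')
a=cv2.imread('pics/scene12.png');cv2.imwrite('pics/scene12C.png',cv2.resize(a[170:350,180:420],(800,600),interpolation=cv2.INTER_CUBIC))
E
```

```text
t 30.35 tcp [0.52   0.0034 0.1169] ydir -90.1 z [-0.004  0.    -1.   ] F [-0.2  1.1 -4.3] w 0.0113 g 59.9 q [-1.08  0.37  1.18  1.91 -0.38  1.12 -1.32]
```

View pics/scene12C.png

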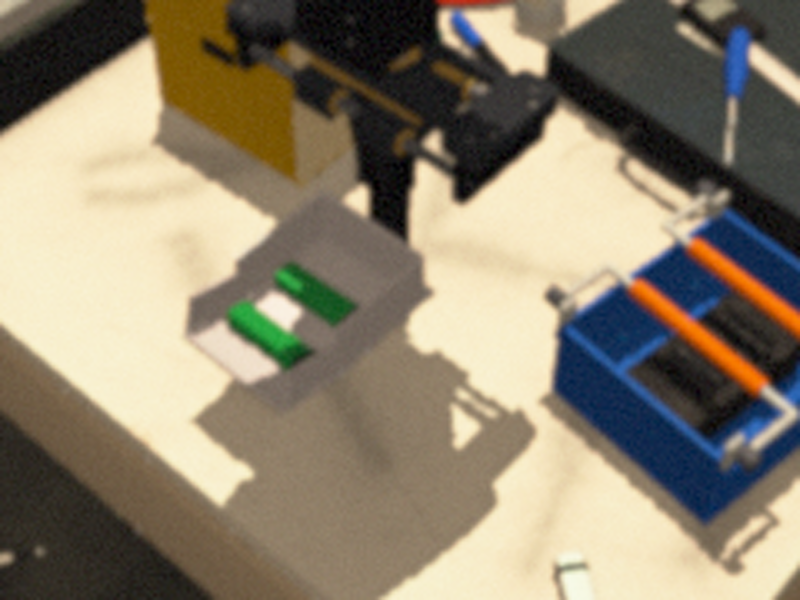

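Cup is lifted nearly level with both cells inside (crop (265,330), (315,292)). I'll carry it up and round to the bin.

Call:
arm_command([
  {"slide":[0,0,0.03],"rot":[0,0,0],"grip":0.05},
  {"slide":[0,0,0.04],"rot":[0,0,0],"grip":0.05},
  {"slide":[0,0,0.04],"rot":[0,0,0],"grip":0.05},
  {"slide":[0,0,0.04],"rot":[0,0,0],"grip":0.05},
  {"slide":[0.005,0.012,0.033],"rot":[0,0,6],"grip":0.05},
  {"slide":[0.008,0.02,0],"rot":[0,0,7],"grip":0.05},
  {"slide":[0.008,0.02,0],"rot":[0,0,7],"grip":0.05},
  {"slide":[0.008,0.02,0],"rot":[0,0,7],"grip":0.05},
])

```text
time: 31.4
ee_pos: [0.5491, 0.0757, 0.2992]
eef_rot: [0.972, 0.234, -0.003, 0.001]
ft_force: [-0.1, -0.4, -3.3]
width: 0.0118
grip_force: 59.9
```

Call:
arm_command([
  {"slide":[0.008,0.02,0],"rot":[0,0,7],"grip":0.05},
  {"slide":[0.008,0.02,0],"rot":[0,0,7],"grip":0.05},
  {"slide":[0.008,0.02,0],"rot":[0,0,7],"grip":0.05},
  {"slide":[0.008,0.02,0],"rot":[0,0,7],"grip":0.05},
  {"slide":[0.008,0.02,0],"rot":[0,0,7],"grip":0.05},
  {"slide":[0.008,0.02,0],"rot":[0,0,7],"grip":0.05},
  {"slide":[0.008,0.02,0],"rot":[0,0,7],"grip":0.05},
  {"slide":[0,0,0],"rot":[0,0,0],"grip":0.05},
])

```text
time: 32.4
ee_pos: [0.6049, 0.2169, 0.2983]
eef_rot: [0.788, 0.616, -0.003, 0.001]
ft_force: [-0.1, -0.4, -4.1]
width: 0.0118
grip_force: 59.9
```

```bash
cat >> h.py <<'E'
def tcp_for(a,z,th,g=(.050,.068),psi=91.9,o=(.625,.198)):
    """lip at bin-frame (a,z) m, cup tilt th deg -> TCP world"""
    t=np.radians(th);dx,dz=g[0]+.090,g[1]-.0135
    bx=a+dx*np.cos(t)-dz*np.sin(t);bz=z+dx*np.sin(t)+dz*np.cos(t)
    p=np.radians(psi);return np.r_[o[0]+bx*np.cos(p),o[1]+bx*np.sin(p),bz]
E
python3 - <<'E'
from h import *
st()
p=snap('top','top13.png');snap('scene','scene13.png')
for c in cells(p,.25): print(c)
for a,z,th in((-.045,.19,0),(-.045,.175,40),(-.04,.12,40),(-.01,.10,55),(.0,.095,63)):print(a,z,th,np.round(tcp_for(a,z,th),4))
E
```

```text
t 32.4 tcp [0.6049 0.2169 0.2983] ydir -14.0 z [-0.003 -0.005 -1.   ] F [-0.1 -0.4 -4.1] w 0.0118 g 59.9 q [-1.01  0.44  0.87  1.32 -0.33  1.53 -0.43]
(array([581., 116.,  69.,  16.]), -15.5, 283.0, array([229., 180.]))
(array([588., 156.,  67.,  17.]), -12.3, 299.0, array([206., 175.]))
-0.045 0.19 0 [0.6219 0.2929 0.2445]
-0.045 0.175 40 [0.6241 0.2252 0.3067]
-0.04 0.12 40 [0.6239 0.2302 0.2517]
-0.01 0.1 55 [0.6241 0.2236 0.2459]
0.0 0.095 63 [0.6245 0.213  0.2445]
```

Call:
arm_command([
  {"slide":[0.009,0.006,0.016],"rot":[0,0,8],"grip":0.05},
  {"slide":[0.01,0.006,0.016],"rot":[0,0,8],"grip":0.05},
  {"slide":[0,0,0],"rot":[5,0.17,0],"grip":0.05},
  {"slide":[0,0,0],"rot":[5,0.17,0],"grip":0.05},
  {"slide":[0,0,0],"rot":[5,0.17,0],"grip":0.05},
  {"slide":[0,0,0],"rot":[5,0.17,0],"grip":0.05},
  {"slide":[0,0,0],"rot":[5,0.17,0],"grip":0.05},
  {"slide":[0,0,0],"rot":[0,0,0],"grip":0.05},
])

```text
time: 33.5
ee_pos: [0.6243, 0.2235, 0.3315]
eef_rot: [0.682, 0.7, 0.148, -0.154]
ft_force: [0.2, 0.3, -3.7]
width: 0.0114
grip_force: 60.2
```

```bash
cat >> h.py <<'E'
def cuppose(g=(.050,.068),o=(.625,.198),psi=91.9):
    s=sensors.read_state();M=R.from_quat(s['eef_rot']).as_matrix()
    # tool at grasp: ydir -90, z down => tool x = -? cup axes in tool
    zc=-M[:,2];yc=-M[:,1];xc=np.cross(yc,zc)
    org=s['ee_pos']-g[0]*xc-g[1]*zc;lip=org-.09*xc+.0135*zc
    p=np.radians(psi);B=np.array([[np.cos(p),-np.sin(p),0],[np.sin(p),np.cos(p),0],[0,0,1]])
    print('cup org',np.round(org,4),'yaw',round(np.degrees(np.arctan2(xc[1],xc[0])),1),'tilt',round(np.degrees(np.arcsin(xc[2])),1),'roll',round(np.degrees(np.arcsin(yc[2])),1),'lip in bin',np.round(B.T@(lip-[*o,0]),4))
E
python3 - <<'E'
from h import *
st();cuppose();p=snap('top','top14.png')
for c in cells(p,.25): print(c)
snap('scene','scene14.png')
a=cv2.imread('pics/scene14.png');cv2.imwrite('pics/scene14C.png',cv2.resize(a[30:270,140:460],(800,600),interpolation=cv2.INTER_CUBIC))
E
```

```text
t 33.5 tcp [0.6243 0.2235 0.3315] ydir 1.5 z [-0.013  0.417 -0.909] F [ 0.2  0.3 -3.7] w 0.0114 g 60.2 q [-0.72  0.38  0.73  1.34 -0.68  1.52  0.04]
cup org [0.6246 0.2065 0.2488] yaw 91.5 tilt 24.7 roll 0.1 lip in bin [-0.0789  0.0008  0.2235]
(array([670., 441., 175., 130.]), -83.5, 3709.0, array([ 49., 126.]))
```

View pics/scene14C.png

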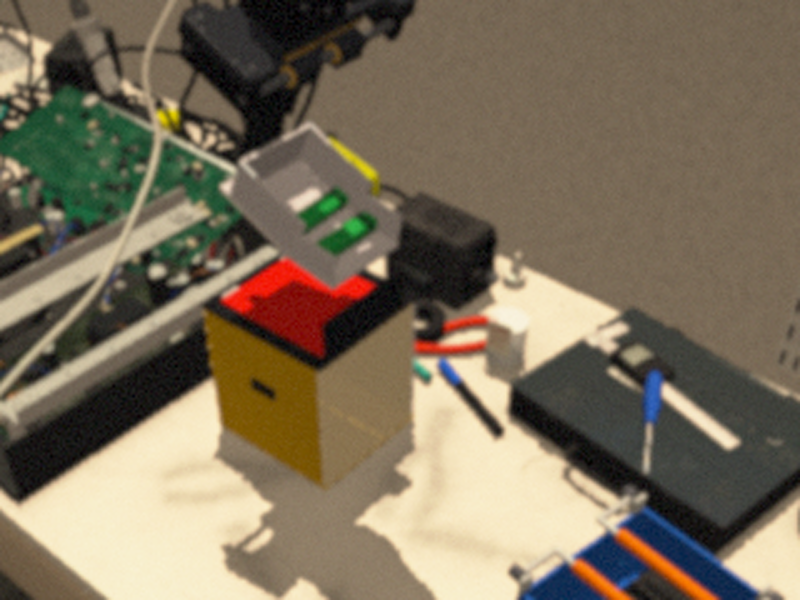

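The view shows the cup above the bin with the lip over the flap (crop (340,265)) and both cells held in it. Now I'll press the flap.

Call:
arm_command([
  {"slide":[0,0.005,-0.016],"rot":[6.7,0.2,0],"grip":0.05},
  {"slide":[0,0.004,-0.016],"rot":[6.6,0.2,0],"grip":0.05},
  {"slide":[0,0,0],"rot":[0,0,0],"grip":0.05},
  {"slide":[0,0,-0.02],"rot":[0,0,0],"grip":0.05},
  {"slide":[0,0,-0.016],"rot":[0,0,0],"grip":0.05},
  {"slide":[0,0,-0.016],"rot":[0,0,0],"grip":0.05},
  {"slide":[0,0,0],"rot":[0,0,0],"grip":0.05},
  {"slide":[0,0,0],"rot":[0,0,0],"grip":0.05},
])

```text
time: 34.6
ee_pos: [0.6244, 0.236, 0.2484]
eef_rot: [0.658, 0.679, 0.227, -0.234]
ft_force: [-0.8, -0.3, -2.0]
width: 0.012
grip_force: 60.2
```

```bash
python3 - <<'E'
from h import *
st();cuppose();snap('scene','scene15.png');w=snap('wrist','wrist15.png')
a=cv2.imread('pics/scene15.png');cv2.imwrite('pics/scene15C.png',cv2.resize(a[70:230,170:390],(770,560),interpolation=cv2.INTER_CUBIC))
E
```

```text
t 34.6 tcp [0.6244 0.236  0.2484] ydir 1.8 z [-0.02   0.616 -0.787] F [-0.8 -0.3 -2. ] w 0.012 g 60.2 q [-0.6   0.43  0.66  1.54 -0.94  1.41  0.29]
cup org [0.6243 0.2385 0.1641] yaw 91.9 tilt 38.1 roll -0.0 lip in bin [-0.0387 -0.0006  0.1192]
```

View pics/scene15C.png

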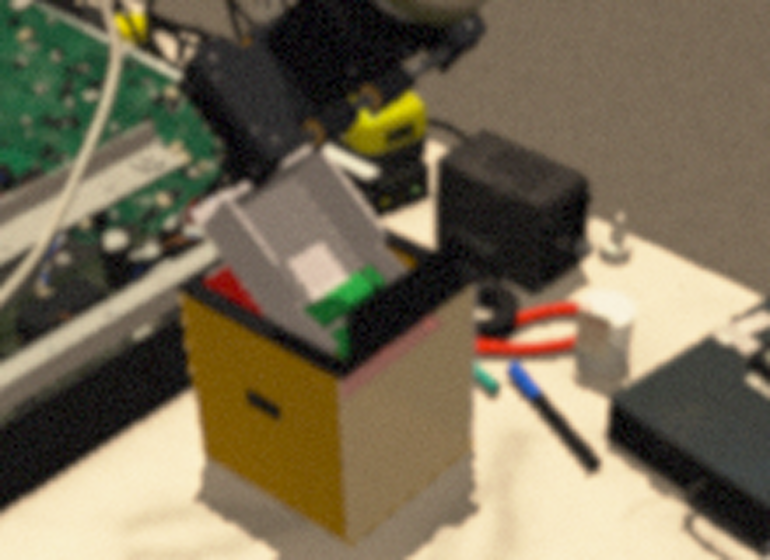

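The flap is pressed open: it shows pink through the clear wall, and the wrist load has dropped by about 2 N. Tipping now.

Call:
arm_command([
  {"slide":[0,-0.004,-0.004],"rot":[6,0.2,0],"grip":0.05},
  {"slide":[0,-0.004,-0.003],"rot":[6,0.2,0],"grip":0.05},
  {"slide":[0,-0.007,-0.002],"rot":[6.5,0.2,0],"grip":0.05},
  {"slide":[0,-0.007,-0.001],"rot":[6.5,0.2,0],"grip":0.05},
  {"slide":[0,0,0],"rot":[0,0,0],"grip":0.05},
  {"slide":[0,0,0],"rot":[0,0,0],"grip":0.05},
  {"slide":[0,0,0],"rot":[0,0,0],"grip":0.05},
  {"slide":[0,0,0],"rot":[0,0,0],"grip":0.05},
])

```text
time: 35.7
ee_pos: [0.6242, 0.2155, 0.2391]
eef_rot: [0.592, 0.613, 0.364, -0.375]
ft_force: [-0.6, -0.1, -1.7]
width: 0.0117
grip_force: 59.9
```

```bash
python3 - <<'E'
from h import *
st();cuppose();snap('scene','scene16.png')
a=cv2.imread('pics/scene16.png');cv2.imwrite('pics/scene16C.png',cv2.resize(a[70:230,170:390],(770,560),interpolation=cv2.INTER_CUBIC))
E
```

```text
t 35.7 tcp [0.6242 0.2155 0.2391] ydir 2.0 z [-0.03   0.891 -0.453] F [-0.6 -0.1 -1.7] w 0.0117 g 59.9 q [-0.23  0.54  0.41  1.62 -1.27  1.56  0.6 ]
cup org [0.623  0.2535 0.1637] yaw 92.2 tilt 63.1 roll -0.1 lip in bin [ 0.0027 -0.0001  0.0896]
```

View pics/scene16C.png

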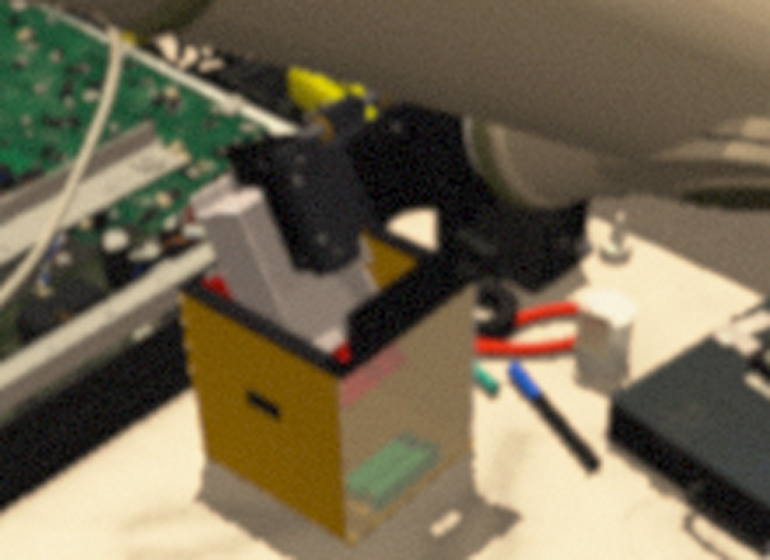

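The cells show through the clear wall on the bin floor (crop (390,470)). I'll reverse out.

Call:
arm_command([
  {"slide":[0,0.007,0.003],"rot":[-6.5,-0.2,0],"grip":0.05},
  {"slide":[0,0.007,0.005],"rot":[-6.5,-0.2,0],"grip":0.05},
  {"slide":[0,0.004,0.01],"rot":[-6,-0.2,0],"grip":0.05},
  {"slide":[0,0.002,0.02],"rot":[-6,-0.2,0],"grip":0.05},
  {"slide":[0,0,0.03],"rot":[-6,-0.2,0],"grip":0.05},
  {"slide":[0,0,0.03],"rot":[-6,-0.2,0],"grip":0.05},
  {"slide":[0,0,0.02],"rot":[-6,-0.2,0],"grip":0.05},
  {"slide":[0,0,0],"rot":[-6,-0.2,0],"grip":0.05},
])

```text
time: 36.75
ee_pos: [0.624, 0.2351, 0.3588]
eef_rot: [0.69, 0.714, 0.086, -0.086]
ft_force: [0.2, 0.0, -3.3]
width: 0.0116
grip_force: 60.2
```

Call:
arm_command([
  {"slide":[0,0,0],"rot":[-6.5,-0.2,0],"grip":0.05},
  {"slide":[0,0,0],"rot":[-6.5,-0.2,0],"grip":0.05},
  {"slide":[0,0,0],"rot":[0,0,0],"grip":0.05},
  {"slide":[0,0,0],"rot":[0,0,0],"grip":0.05},
  {"slide":[0,0,0],"rot":[0,0,0],"grip":0.05},
  {"slide":[0,0,0],"rot":[0,0,0],"grip":0.05},
  {"slide":[0,0,0],"rot":[0,0,0],"grip":0.05},
  {"slide":[0,0,0],"rot":[0,0,0],"grip":0.05},
])

```text
time: 37.75
ee_pos: [0.6242, 0.2339, 0.3561]
eef_rot: [0.696, 0.718, 0.007, -0.007]
ft_force: [-0.1, 0.3, -3.8]
width: 0.0119
grip_force: 59.9
```

```bash
python3 - <<'E'
from h import *
st();cuppose();p=snap('scene','scene17.png')
for c in cells(p): print(c)
for c in cells(snap('top','top17.png')): print('top',c)
a=cv2.imread('pics/scene17.png');cv2.imwrite('pics/scene17C.png',cv2.resize(a[70:230,170:390],(770,560),interpolation=cv2.INTER_CUBIC))
E
```

```text
t 37.75 tcp [0.6242 0.2339 0.3561] ydir 1.9 z [-0.     0.019 -1.   ] F [-0.1  0.3 -3.8] w 0.0119 g 59.9 q [-0.81  0.44  0.61  1.12 -0.26  1.64 -0.23]
cup org [0.6258 0.1852 0.2872] yaw 91.9 tilt 1.1 roll -0.0 lip in bin [-0.1031 -0.0003  0.299 ]
(array([ 457., 1005.,   54.,   48.]), 6.9, 95.0, array([ 49., 110.]))
(array([848., 622., 199.,  77.]), 87.4, 379.5, array([220., 103.]))
(array([801., 810., 360., 186.]), 76.6, 1839.0, array([171.,  93.]))
```

View pics/scene17C.png

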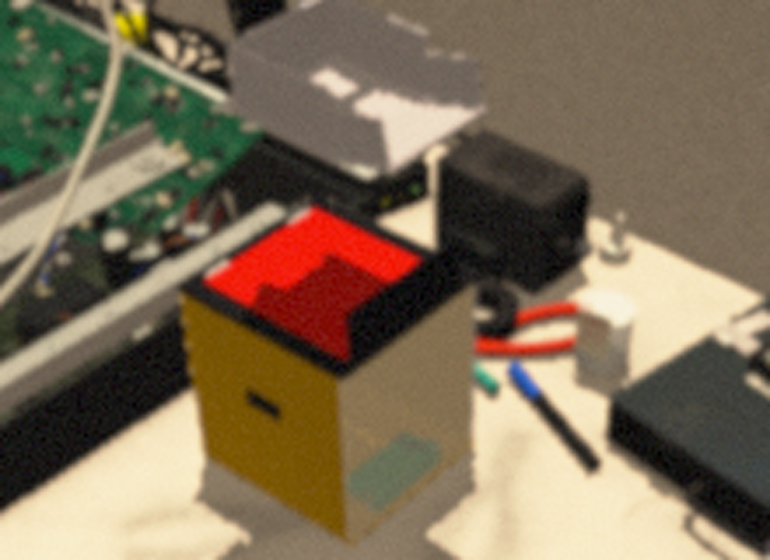

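The cup is empty, the flap is shut and the cells are on the bin floor. Carrying the cup to the tote.

Call:
arm_command([
  {"slide":[0.0019,-0.031,0],"rot":[1,0,-7.16],"grip":0.05},
  {"slide":[0.0019,-0.031,0],"rot":[0,0,-7.16],"grip":0.05},
  {"slide":[0.0019,-0.031,0],"rot":[0,0,-7.16],"grip":0.05},
  {"slide":[0.0019,-0.031,0],"rot":[0,0,-7.16],"grip":0.05},
  {"slide":[0.0019,-0.031,0],"rot":[0,0,-7.16],"grip":0.05},
  {"slide":[0.0019,-0.031,0],"rot":[0,0,-7.16],"grip":0.05},
  {"slide":[0.0019,-0.031,-0.01],"rot":[0,0,-7.16],"grip":0.05},
  {"slide":[0.0019,-0.031,-0.01],"rot":[0,0,-7.16],"grip":0.05},
])

```text
time: 38.85
ee_pos: [0.6394, -0.0149, 0.3359]
eef_rot: [0.955, 0.295, 0.017, -0.006]
ft_force: [0.2, -0.1, -3.1]
width: 0.0116
grip_force: 59.9
```

Call:
arm_command([
  {"slide":[0.0019,-0.031,-0.01],"rot":[0,0,-7.16],"grip":0.05},
  {"slide":[0.0019,-0.031,-0.01],"rot":[0,0,-7.16],"grip":0.05},
  {"slide":[0.0019,-0.031,-0.01],"rot":[0,0,-7.16],"grip":0.05},
  {"slide":[0.0019,-0.031,-0.01],"rot":[0,0,-7.16],"grip":0.05},
  {"slide":[0.0019,-0.031,-0.01],"rot":[0,0,-7.16],"grip":0.05},
  {"slide":[0.0019,-0.031,-0.01],"rot":[0,0,-7.16],"grip":0.05},
  {"slide":[0,0,0],"rot":[0,0,0],"grip":0.05},
  {"slide":[0,0,0],"rot":[0,0,0],"grip":0.05},
])

```text
time: 39.85
ee_pos: [0.6511, -0.1994, 0.2761]
eef_rot: [0.997, -0.072, 0.018, 0.001]
ft_force: [-0.7, 0.8, -3.2]
width: 0.0116
grip_force: 59.9
```

```bash
python3 - <<'E'
from h import *
st();cuppose()
p=snap('top','top18.png');print(orgs(p))
for c in cells(p): print(c)
for d in eyes.look_for('cell_1',p): print(np.round(d['bbox']),d['conf'])
E
```

```text
t 39.85 tcp [ 0.6511 -0.1994  0.2761] ydir -98.3 z [ 0.036 -0.004 -0.999] F [-0.7  0.8 -3.2] w 0.0116 g 59.9 q [-0.4   0.56  0.99  1.29 -0.48  1.5  -1.18]
cup org [ 0.604  -0.1925  0.2064] yaw -8.3 tilt 2.1 roll 0.0 lip in bin [-0.3736  0.1229  0.2166]
[(array([368., 176.]), 42.0)]
(array([754., 586., 235., 174.]), -83.5, 3821.5, array([ 49., 127.]))
```

Call:
arm_command([
  {"slide":[-0.001,-0.001,-0.02],"rot":[0.3,2.1,0],"grip":0.05},
  {"slide":[0,0,-0.04],"rot":[0,0,0],"grip":0.05},
  {"slide":[0,0,-0.035],"rot":[0,0,0],"grip":0.05},
  {"slide":[0,0,-0.016],"rot":[0,0,0],"grip":0.05},
  {"slide":[0,0,-0.006],"rot":[0,0,0],"grip":0.05},
  {"slide":[0,0,0],"rot":[0,0,0],"grip":0.05},
  {"slide":[0,0,0],"rot":[0,0,0],"grip":0.05},
  {"slide":[0,0,0],"rot":[0,0,0],"grip":0.05},
])

```text
time: 40.95
ee_pos: [0.6501, -0.2012, 0.1599]
eef_rot: [0.997, -0.073, -0.0, -0.0]
ft_force: [0.0, 0.4, -2.7]
width: 0.0117
grip_force: 59.9
```

```bash
python3 - <<'E'
from h import *
st();cuppose();p=snap('top','top19.png');s=snap('scene','scene19.png')
for n,q in(('top',p),('scene',s)): print(n,[(np.round(d['bbox']),d['conf']) for d in eyes.look_for('cup',q)],[np.round(w2px(q,[.6-.09*.99,-.193+.09*.145+sg*.043*.99,.0955])) for sg in(-1,1)])
E
```

```text
t 40.95 tcp [ 0.6501 -0.2012  0.1599] ydir -98.4 z [ 0.  0. -1.] F [ 0.   0.4 -2.7] w 0.0117 g 59.9 q [-0.38  0.65  0.94  1.42 -0.53  1.34 -1.13]
cup org [ 0.6007 -0.1939  0.0919] yaw -8.4 tilt -0.0 roll 0.0 lip in bin [-0.3748  0.1259  0.1054]
top [] [array([399., 231.]), array([359., 230.])]
scene [(array([353., 209., 436., 292.]), 0.73)] [array([385., 296.]), array([347., 271.])]
```

Cup underside at about 92 mm. I'll lower it 8–10 mm with slow rows, watching the force.

Call:
arm_command([
  {"slide":[0,0,-0.003],"rot":[0,0,0],"grip":0.05},
  {"slide":[0,0,-0.003],"rot":[0,0,0],"grip":0.05},
  {"slide":[0,0,-0.002],"rot":[0,0,0],"grip":0.05},
  {"slide":[0,0,0],"rot":[0,0,0],"grip":0.05},
  {"slide":[0,0,0],"rot":[0,0,0],"grip":0.05},
  {"slide":[0,0,0],"rot":[0,0,0],"grip":0.05},
  {"slide":[0,0,0],"rot":[0,0,0],"grip":0.05},
  {"slide":[0,0,0],"rot":[0,0,0],"grip":0.05},
])

```text
time: 42.15
ee_pos: [0.6498, -0.201, 0.1511]
eef_rot: [0.997, -0.073, -0.001, -0.0]
ft_force: [-0.0, -0.8, -2.3]
width: 0.0115
grip_force: 59.9
```

Call:
arm_command([
  {"slide":[0,0,-0.001],"rot":[0,0,0],"grip":0.05},
  {"slide":[0,0,0],"rot":[0,0,0],"grip":0.05},
  {"slide":[0,0,0],"rot":[0,0,0],"grip":0.05},
  {"slide":[0,0,0],"rot":[0,0,0],"grip":0.05},
  {"slide":[0,0,0],"rot":[0,0,0],"grip":0.05},
  {"slide":[0,0,0],"rot":[0,0,0],"grip":0.05},
  {"slide":[0,0,0],"rot":[0,0,0],"grip":0.05},
  {"slide":[0,0,0],"rot":[0,0,0],"grip":0.05},
])

```text
time: 43.15
ee_pos: [0.6498, -0.201, 0.1501]
eef_rot: [0.997, -0.073, -0.001, -0.0]
ft_force: [0.1, -0.3, -1.9]
width: 0.0118
grip_force: 59.9
```

Call:
arm_command([
  {"slide":[0,0,-0.001],"rot":[0,0,0],"grip":0.05},
  {"slide":[0,0,0],"rot":[0,0,0],"grip":0.05},
  {"slide":[0,0,0],"rot":[0,0,0],"grip":0.05},
  {"slide":[0,0,0],"rot":[0,0,0],"grip":0.05},
  {"slide":[0,0,0],"rot":[0,0,0],"grip":0.05},
  {"slide":[0,0,0],"rot":[0,0,0],"grip":0.05},
  {"slide":[0,0,0],"rot":[0,0,0],"grip":0.05},
  {"slide":[0,0,0],"rot":[0,0,0],"grip":0.05},
])

```text
time: 44.15
ee_pos: [0.65, -0.2011, 0.1494]
eef_rot: [0.997, -0.073, -0.0, -0.0]
ft_force: [1.4, -0.1, 5.1]
width: 0.0118
grip_force: 60.2
```

Contact made. Release and withdraw upward.

Call:
arm_command([
  {"slide":[0,0,0.0005],"rot":[0,0,0],"grip":0.3},
  {"slide":[0,0,0],"rot":[0,0,0],"grip":0.5},
  {"slide":[0,0,0],"rot":[0,0,0],"grip":0.5},
  {"slide":[0,0,0],"rot":[0,0,0],"grip":0.5},
  {"slide":[0,0,0.02],"rot":[0,0,0],"grip":0.5},
  {"slide":[0,0,0.04],"rot":[0,0,0],"grip":0.5},
  {"slide":[0,0,0.05],"rot":[0,0,0],"grip":0.5},
  {"slide":[0,0,0.03],"rot":[0,0,0],"grip":0.5},
])

```text
time: 45.15
ee_pos: [0.65, -0.2017, 0.2939]
eef_rot: [0.997, -0.073, 0.001, 0.0]
ft_force: [0.3, -0.7, -1.1]
width: 0.0433
grip_force: 0.0
```

Call:
arm_command([
  {"slide":[-0.01,0.05,0],"rot":[0,0,0],"grip":0.5},
  {"slide":[-0.01,0.05,0],"rot":[0,0,0],"grip":0.5},
  {"slide":[-0.01,0.05,0],"rot":[0,0,0],"grip":0.5},
  {"slide":[-0.01,0.05,0],"rot":[0,0,0],"grip":0.5},
  {"slide":[0,0.04,0],"rot":[0,0,0],"grip":0.5},
  {"slide":[0,0,0],"rot":[0,0,0],"grip":0.5},
  {"slide":[0,0,0],"rot":[0,0,0],"grip":0.5},
  {"slide":[0,0,0],"rot":[0,0,0],"grip":0.5},
])

```text
time: 46.15
ee_pos: [0.6098, 0.0372, 0.2902]
eef_rot: [0.997, -0.074, -0.0, -0.0]
ft_force: [-0.6, 0.1, 0.2]
width: 0.0438
grip_force: 0.0
```

```bash
python3 - <<'E'
from h import *
st();p=snap('top','top20.png');s=snap('scene','scene20.png')
c=np.array([.6005,-.193]);a=np.radians(-8.4);X=np.array([np.cos(a),np.sin(a)]);Y=np.array([-np.sin(a),np.cos(a)])
def W(x,y,z): return np.r_[c+x*X+y*Y,.082+z]
for n,q in(('top',p),('scene',s)):
    print(n,[(np.round(d['bbox']),round(d['conf'],2)) for d in eyes.look_for('cup',q)])
    P=[w2px(q,W(x,y,z)) for x,y,z in((-.09,-.043,.0135),(-.09,.043,.0135),(-.09,-.043,.043),(-.09,.043,.043),(34e-3,-.043,.046),(34e-3,.043,.046),(64e-3,-.006,.105),(64e-3,.006,.105),(34e-3,0,.105),(.045,.043,0),(.045,-.043,0))]
    P=np.array(P);print(' expected bbox',np.round(P.min(0)),np.round(P.max(0)))
    # fin dark pixels
    hsv=cv2.cvtColor(q['pixels'],cv2.COLOR_RGB2HSV)
    print(' orange',orgs(q),'fin top px',np.round(w2px(q,W(.049,0,.105))), 'val',q['pixels'][tuple(np.round(w2px(q,W(.049,0,.105))).astype(int)[::-1])])
print([(c[0],c[3]) for c in cells(p)])
w=snap('wrist','wrist20.png');print([(c[0],c[3],c[2]) for c in cells(w)])
E
```

```text
t 46.15 tcp [0.6098 0.0372 0.2902] ydir -98.5 z [-0.001  0.    -1.   ] F [-0.6  0.1  0.2] w 0.0438 g 0.0 q [-0.9   0.41  1.05  1.43 -0.35  1.5  -1.58]
top [(array([354., 149., 413., 232.]), 0.9)]
 expected bbox [358. 146.] [411. 233.]
 orange [] fin top px [399. 154.] val [85 74 66]
scene [(array([353., 209., 432., 298.]), 0.78)]
 expected bbox [349. 209.] [431. 298.]
 orange [] fin top px [423. 214.] val [39 35 34]
[(array([753., 586., 235., 174.]), array([ 49., 125.]))]
[]
```

The cup matches its expected outline in both views. A last look behind the bin for a hidden cell before handing in.

Call:
arm_command([
  {"slide":[0,0.02,0.03],"rot":[0,0,0],"grip":0.5},
  {"slide":[0.01,0.03,0.03],"rot":[0,0,0],"grip":0.5},
  {"slide":[0.01,0.03,0],"rot":[0,0,0],"grip":0.5},
  {"slide":[0.01,0.03,0],"rot":[0,0,0],"grip":0.5},
  {"slide":[0.01,0.03,0],"rot":[0,0,0],"grip":0.5},
  {"slide":[0,0.02,0],"rot":[0,0,0],"grip":0.5},
  {"slide":[0,0,0],"rot":[0,0,0],"grip":0.5},
  {"slide":[0,0,0],"rot":[0,0,0],"grip":0.5},
])

```text
time: 47.4
ee_pos: [0.6497, 0.1974, 0.3499]
eef_rot: [0.997, -0.074, -0.0, -0.0]
ft_force: [-0.1, -0.5, -0.3]
width: 0.0436
grip_force: 0.0
```

```bash
python3 - <<'E'
from h import *
st();w=snap('wrist','wrist21.png');print(np.round(w['pose'],2).tolist())
print('behind bin px',np.round(w2px(w,[.72,.2,0])),np.round(w2px(w,[.66,.30,0])))
for c in cells(w): print(c)
print([(np.round(d['bbox']),round(d['conf'],2)) for d in eyes.look_for('cell_1',w)])
p=snap('scene');print([(np.round(d['bbox']),round(d['conf'],2)) for d in eyes.look_for('cup',p)])
E
```

```text
t 47.4 tcp [0.6497 0.1974 0.3499] ydir -98.5 z [-0.001  0.    -1.   ] F [-0.1 -0.5 -0.3] w 0.0436 g 0.0 q [-0.92  0.57  0.98  1.1  -0.47  1.69 -1.8 ]
[[-0.15, -0.95, -0.27, 0.72], [-0.99, 0.14, 0.04, 0.19], [0.0, 0.28, -0.96, 0.51], [0.0, 0.0, 0.0, 1.0]]
behind bin px [271. 126.] [216. 174.]
(array([738., 553., 176., 149.]), -89.9, 4791.5, array([ 51., 148.]))
[(array([522., 249., 536., 263.]), 0.55), (array([204., 135., 354., 272.]), 0.41), (array([497., 185., 534., 224.]), 0.33)]
[(array([350., 211., 430., 299.]), 0.67)]
```

No green cell is hidden there; the only green in view is the circuit board. Handing in.

```bash
python3 -c "
from bench import order
print(order.close_job())"
```

```text
the job is handed in; nothing more can be done
None
```

I tipped both green cells into the bin, left the flap shut and set the empty cup centred on the tote's two bars with both bails in; I handed the job in at about 47 s, and the hand-in gave no verdict.

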